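# Put three display pieces back on their own plinths by way of the spare lid

### The job

After dusting, the three pieces on the glass counter were put back on each other's plinths: stand the brass trough compass in the middle of the walnut plinth, the bronze gimbal bracket in the middle of the white plinth and the silvered thermometer holder in the middle of the blue plinth. Each plinth holds one piece, so on the way set one of them down in the cork-lined lid and let go of it there while its own plinth is being cleared. Keep every piece upright, and leave the two black knobs where they stand.

Things in the scene. Friction and masses are not known exactly. Their poses are not given: they have to be found in the camera images.
- trough_compass: Brass surveyor's trough compass, a solid bar 88 long (its x) by 30 wide (its y) by 30 high with a white dial strip and a blue and red needle on top; about 350 g, loose. Origin: centre of its underside, z up. Gripped across its 30 mm width.
- gimbal_bracket: Dark cast bronze gimbal bracket, about 400 g, loose. Base plate 62 (x) by 44 (y) by 8 thick; on its middle a stem 22 (x) by 20 (y) from 8 to 42 above the underside; on the stem a fork 56 wide (x) and 14 thick (y), crossbar 40 to 48, two prongs up to 64. A small brass trunnion stud sticks out 3 beyond the outer face of each prong. Origin: centre of the underside, z up. Gripped across y, on the 20 mm stem.
- thermometer_holder: Silvered thermometer holder, about 250 g, loose: round foot 54 in diameter and 8 thick, on it an upright tube 30 in diameter up to 60 above the underside, dark at the mouth. Origin: centre of the underside, z up. Gripped by the tube.
- walnut_plinth: Dark brown walnut plinth, a fixed square slab 100 x 100 x 15 high. Origin: centre of its underside, z up; its top is 15 above it. Home of the trough compass.
- marble_plinth: White plinth, a fixed round slab 104 in diameter, 15 high. Origin: centre of its underside, z up; top 15 above it. Home of the gimbal bracket.
- blue_plinth: Blue plinth, a fixed round slab 104 in diameter, 15 high. Origin: centre of its underside, z up; top 15 above it. Home of the thermometer holder.
- cork_lid: Brass compass lid lying open side up, fixed, empty at the start: the spare place. 126 in diameter, cork floor 120 in diameter lying 8 above the underside, rim 11 above the underside (3 above the cork); a small brass tab at its edge. Origin: centre of its underside, z up.
- knob_a: Ebonised (black) barometer knob standing on the counter among the plinths, 34 in diameter, 30 high, 60 g, loose. Origin: centre of its underside. To be left alone.
- knob_b: The second black barometer knob, the same as the first. To be left alone.

How it is judged:
On the way:
1. one of the three pieces stands released in the cork-lined lid, within 35 mm of its centre (((horizontal distance between trough_compass and cork_lid below 0.035 m and z of trough_compass in the frame of cork_lid between 0.004 and 0.012 m and angle between trough_compass's own z axis and vertical below 0.12 rad and linear speed of trough_compass below 0.02 m/s and contact force between trough_compass and the fingers below 0.1 N) or (horizontal distance between gimbal_bracket and cork_lid below 0.035 m and z of gimbal_bracket in the frame of cork_lid between 0.004 and 0.012 m and angle between gimbal_bracket's own z axis and vertical below 0.12 rad and linear speed of gimbal_bracket below 0.02 m/s and contact force between gimbal_bracket and the fingers below 0.1 N) or (horizontal distance between thermometer_holder and cork_lid below 0.035 m and z of thermometer_holder in the frame of cork_lid between 0.004 and 0.012 m and angle between thermometer_holder's own z axis and vertical below 0.12 rad and linear speed of thermometer_holder below 0.02 m/s and contact force between thermometer_holder and the fingers below 0.1 N))), for 0.2 s.
At the end, for the whole second after the job is handed in: The trough compass stands on the walnut plinth, the gimbal bracket on the white plinth and the thermometer holder on the blue plinth, each with its origin within 15 mm of the plinth's centre (seen from above) and within 4 mm of the plinth top's height, upright within 0.12 rad, released and at rest (horizontal distance between trough_compass and walnut_plinth below 0.015 m and z of trough_compass in the frame of walnut_plinth between 0.011 and 0.019 m and angle between each of trough_compass, gimbal_bracket, thermometer_holder's own z axis and vertical below 0.12 rad and linear speed of each of trough_compass, gimbal_bracket, thermometer_holder below 0.02 m/s and angular speed of each of trough_compass, gimbal_bracket, thermometer_holder below 0.2 rad/s and contact force between each of trough_compass, gimbal_bracket, thermometer_holder and the fingers below 0.1 N and horizontal distance between gimbal_bracket and marble_plinth below 0.015 m and z of gimbal_bracket in the frame of marble_plinth between 0.011 and 0.019 m and horizontal distance between thermometer_holder and blue_plinth below 0.015 m and z of thermometer_holder in the frame of blue_plinth between 0.011 and 0.019 m); the robot touches nothing.
It fails at once if the trough compass is tipped over (more than 0.6 rad) (angle between trough_compass's own z axis and vertical above 0.6 rad).
It fails at once if the gimbal bracket is tipped over (more than 0.6 rad) (angle between gimbal_bracket's own z axis and vertical above 0.6 rad).
It fails at once if the thermometer holder is tipped over (more than 0.6 rad) (angle between thermometer_holder's own z axis and vertical above 0.6 rad).
It fails at once if a black knob is moved more than 15 mm (distance of knob_a from where it was at the start of the episode above 0.015 m).
It fails at once if a black knob is moved more than 15 mm (distance of knob_b from where it was at the start of the episode above 0.015 m).
It also fails if it takes over 106 s, if anything falls off the work surface, if the arm or the gripper's body presses on something with over 40 N, if the wrist force passes 120 N, or if a joint passes its speed limit or range.

### The arm

A 6-joint arm with a two-finger parallel gripper is mounted at the origin on the work surface. World frame = base frame: x ahead of the robot, y to its left, z up, the work surface at z = 0. Lengths are in m, angles in rad, forces in N, time in s.
With the tool pointing down it reaches from about 0.3 to 0.875 m from the base axis. Payload 4.2 kg.
Tool frame: the origin (TCP) lies on the centre line of the jaws, within the pads' length; the fingertips stand 8 mm ahead of it and the grasp point (between the pads) lies 11 mm behind it (tips_ahead is the distance from the TCP to the fingertips, in m); z points along the fingers, y is the direction in which the jaws open and shut (so a half turn about z gives the same grasp; the last joint's range is limited). The gripper opens to 85 mm and grips with 20 to 120 N. Pads are 22 mm wide; open, the fingers measure 114 mm over their backs; the gripper's body (76 mm by 85 mm) begins 54 mm behind the grasp point. The pads swing forward as they close: fully open they stand 13 mm farther back than shut.
Start: joints at [-1.238, 0.32, 1.565, -0, 1.257, -0.02], TCP at [0.199, -0.54, 0.239] pointing down, gripper open.
Joint ranges: [-3.11, 3.11], [-0.84, 2.01], [0.21, 2.61], [-1.34, 4.49], [0.05, 2.63], [-2.56, 2.56]. Speed limits (rad/s): [2.57, 2.57, 3.14, 3.14, 3.14, 3.14].

### API

Orientations are given as a rotation vector (axis times angle).
In Python, from cell import get_state, capture, get_calibration, finish_job, find_in, regions_of, tips_ahead gives the robot as it stands.
- The arm moves only by the tool servo_tool, never from a script. Its argument "motion" is a list of rows, each a list of 5 numbers: the closure, from 0 (fully open) to 1 (shut), then the shift along the tool's x, y, z in mm, then the turn about the tool's z in degrees. In form: [[grip, tx, ty, tz, yaw], ...]. A call has exactly 10 rows; each row shifts and turns the pose as measured when the row begins, along the tool's axes as they then stand; what a row does not reach is not made up. A row lasts 1/8 s, in which the tool goes at most 62.5 mm and 10.7 degrees, less where a joint would pass 70% of its speed; a pose out of reach is approached as far as the arm can. A call with a gripper value outside its range is refused whole. The fingers move at their own pace and stop on an object; "squeeze" is the grip in N (left out, the last holds). Time passes only in rows, so rows that do not move let the fingers close, or fill a call up. It gives the time, the measured TCP pose, the force and the opening at its end, in the units of the state.
- get_state(): the state, without advancing time (a new reading comes with each control period).
- capture(name): name is "scene" or "top"; returns (picture, depth): 420x560x3 uint8, red, green, blue; 420x560 float32, m along the optical axis (not along the pixel's ray), 0 where there is no reading.
- get_calibration(name): a dict with "fx", "fy", "cx", "cy" (pixels), "camera_from_world" (4x4, takes a point from world to camera coordinates). Camera axes: x right, y up, looking along -z (the intrinsics and any distortion apply to the point x, -y, -z); pixel columns grow to the right and rows downward; lengths in m; the calibration is good to about 2 mm. A picture is of the moment at which its call begins. get_calibration takes no time and is no camera call.
- finish_job(): hands the job in, once; it reports no verdict.
Trained networks look in the newest picture that a camera, given by its name, has taken for a name from the list of things; names that differ only in an ending like _2 or _b are one class to them, and where a whole thing is asked for, a point or a joint stands for the part that bears it (a point fixed in the world has none). Each returns a list of dicts, best first, with "confidence" (0 to 1); they miss things now and then, are a little off and sometimes report something else, mostly with a low value. They report only what shows in the picture. A call takes as long as a camera call.
- find_in(name, camera): "location" ([x, y, z] in m, in the coordinates of the camera as it stood for that picture, good to about 4 mm: the middle of the surface that is visible of it).
- regions_of(name, camera): "region" (420x560 bool, what is visible of it).
The state is a dict: "clock": time; "joint_pos": joint angles; "qvel": joint speeds; "effort": joint torques, N m; "tool_pos": TCP position; "tcp_rot": TCP orientation; "wrist_force": force on the tool from outside, world axes, zero at the start; "moment": the same for the moment, N m; "finger_gap": opening from 0.0 (shut) to 1.0 (fully open).
Only numpy, scipy, OpenCV 4.12 (cv2) and the standard library are available. Lean on these libraries where they do the work, as an engineer would, in place of code of your own. Each camera call takes 0.05 s, during which the arm holds its last target.

## Working session

There is one attempt and no reset: what is moved stays moved. The work goes in short steps, Python scripts to look and compute and a tool call to move; the robot and the scene stay as the last step left them, time stands still between calls to the robot, and variables do not carry over. Pictures are saved under pics/ and viewed, and the job is handed in when it is done.

Besides the shell and the picture viewer there is one more tool, called after "Request:" in YAML: its name, and indented under it one key for each argument. servo_tool: Moves the arm, as the interface text tells. Its arguments: {"type":"object","properties":{"motion":{"type":"array","items":{"type":"array","items":{"type":"number"}}},"squeeze":{"type":"number"}},"required":["motion"]}

```bash
ls; mkdir -p pics; python3 - <<'E'
from cell import *
import cv2,numpy as np
print(get_state())
for n in("scene","top"):
    p,d=capture(n); cv2.imwrite(f"pics/{n}0.png",p[:,:,::-1]); c=get_calibration(n); print(n,c)
E
```

```text
pics
{'clock': 0.0, 'joint_pos': array([-1.23798015e+00,  3.20311249e-01,  1.56567863e+00,  1.07061129e-05,
        1.25740804e+00, -2.00052295e-02]), 'qvel': array([ 0.00070034,  0.00151046, -0.0007609 , -0.00135698,  0.00039392,
       -0.00156905]), 'effort': array([ 2.56406369e-03, -4.15517306e+01, -2.34162354e+01,  3.34846936e-04,
        8.23820941e-03,  3.35132097e-05]), 'tool_pos': array([ 0.19853845, -0.53914135,  0.23847129]), 'tcp_rot': array([-3.09107873e+00, -5.51022116e-01,  4.25674268e-04]), 'wrist_force': array([ 0.07730136,  0.63409653, -0.44556926]), 'moment': array([0.0306798 , 0.00709528, 0.0391193 ]), 'finger_gap': 1.0015698274248666}
scene {'fx': 446.65353830401375, 'fy': 446.65353830401375, 'cx': 278.512959314684, 'cy': 207.36076714530319, 'camera_from_world': array([[ 0.63212046,  0.77481157, -0.00952689, -0.31790764],
       [-0.40262386,  0.33893086,  0.85030577,  0.1781869 ],
       [ 0.6620557 , -0.53365992,  0.52620276, -1.24867083],
       [ 0.        ,  0.        ,  0.        ,  1.        ]])}
top {'fx': 411.6528159315087, 'fy': 411.6528159315087, 'cx': 274.27917731200813, 'cy': 206.34028883655571, 'camera_from_world': array([[ 0.02468159, -0.99965949, -0.00846852, -0.03217205],
       [ 0.99365882,  0.02360216,  0.10993224, -0.55667116],
       [-0.10969493, -0.01112813,  0.99390301, -0.74812496],
       [ 0.        ,  0.        ,  0.        ,  1.        ]])}
```

View pics/scene0.png

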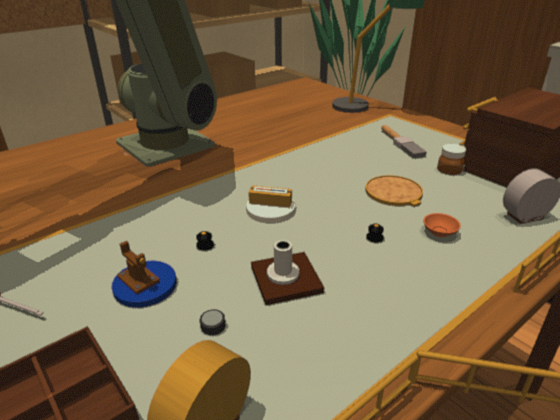

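View pics/top0.png

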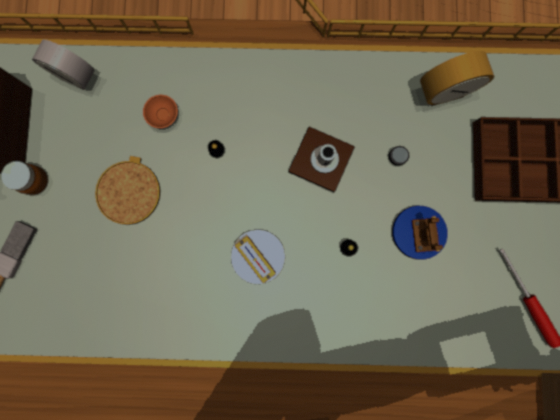

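The top view shows:
- the thermometer on the walnut plinth at about (322,158)
- the bracket on the blue plinth at (421,232)
- the compass on the white plinth at (257,257)
- the cork lid at (128,192)
- the knobs at (216,149) and (348,247)

Next I'll measure these.

```bash
cat > h.py <<'E'
from cell import *
import cv2,numpy as np
def cloud(n,d):
    c=get_calibration(n); v,u=np.mgrid[:420,:560]
    x=(u-c['cx'])/c['fx']*d; y=-(v-c['cy'])/c['fy']*d
    P=np.stack([x,y,-d],-1); T=np.linalg.inv(c['camera_from_world'])
    W=P@T[:3,:3].T+T[:3,3]; W[d==0]=np.nan; return W
def toworld(n,p):
    T=np.linalg.inv(get_calibration(n)['camera_from_world']); return T[:3,:3]@p+T[:3,3]
def proj(n,P):
    c=get_calibration(n); T=c['camera_from_world']; q=T[:3,:3]@np.asarray(P)+T[:3,3]
    return c['cx']+c['fx']*q[0]/-q[2], c['cy']-c['fy']*q[1]/-q[2]
E
python3 - <<'E'
from h import *
np.set_printoptions(precision=4,suppress=True)
for cam in("top","scene"):
    p,d=capture(cam); W=cloud(cam,d); np.save(f'W_{cam}.npy',W)
    for n in("trough_compass","gimbal_bracket","thermometer_holder","walnut_plinth","marble_plinth","blue_plinth","cork_lid","knob_a"):
        for r in regions_of(n,cam)[:3]:
            m=r['region']&np.isfinite(W[...,0])
            if m.sum()<5: continue
            w=W[m]; z=w[:,2]; hi=np.percentile(z,95)
            print(cam,n,round(r['confidence'],2),m.sum(),'med',np.median(w,0),'min',np.percentile(w,2,axis=0),'max',np.percentile(w,98,axis=0))
            if cam=="top": 
                for zz in sorted(set(np.round(z,3)))[::8]: pass
                t=w[abs(z-np.median(z))<.004]
                (cx,cy),(a,b),ang=cv2.minAreaRect((t[:,:2]*1000).astype(np.float32)); print('   rect at med z',round(cx,1),round(cy,1),round(a,1),round(b,1),round(ang,1), 'circle',cv2.minEnclosingCircle((t[:,:2]*1000).astype(np.float32)))
            np.save(f'm_{cam}_{n}.npy',m) if r is not None and r['confidence']>.5 else 0
E
```

```text
top trough_compass 0.67 788 med [0.4581 0.0143 0.0456] min [ 0.4221 -0.016   0.0315] max [0.4939 0.0477 0.0486]
   rect at med z 458.0 14.6 86.8 30.0 39.5 circle ((457.12615966796875, 15.118209838867188), 44.57419204711914)
top thermometer_holder 0.76 662 med [ 0.6475 -0.1104  0.0249] min [ 0.6286 -0.1394  0.0141] max [ 0.6777 -0.0891  0.0776]
   rect at med z 650.4 -112.1 52.6 47.3 69.1 circle ((653.0277099609375, -113.42910766601562), 26.711627960205078)
top walnut_plinth 0.71 2083 med [ 0.6533 -0.1029  0.0152] min [ 0.5987 -0.1621  0.0014] max [ 0.7103 -0.0529  0.0221]
   rect at med z 655.7 -108.6 99.8 100.8 66.9 circle ((654.59765625, -108.07981872558594), 68.62205505371094)
top marble_plinth 0.81 1392 med [0.4642 0.0054 0.0153] min [ 0.4157 -0.0371  0.0125] max [0.5087 0.0576 0.0179]
   rect at med z 461.6 10.2 98.5 99.5 1.6 circle ((462.43865966796875, 11.027959823608398), 51.527381896972656)
top blue_plinth 0.74 1484 med [ 0.5204 -0.2815  0.0151] min [ 0.4684 -0.347   0.0039] max [ 0.5629 -0.2495  0.0182]
   rect at med z 517.2 -297.3 99.4 103.2 48.1 circle ((515.631774902343
[... 1509 characters left out ...]
13] max [ 0.5    -0.1524  0.0296]
scene blue_plinth 0.79 1597 med [ 0.542  -0.3032  0.0139] min [ 0.4843 -0.3491  0.0015] max [ 0.568  -0.2526  0.0162]
scene blue_plinth 0.54 793 med [0.4661 0.008  0.0377] min [ 0.4273 -0.0221  0.0159] max [0.4985 0.0453 0.0462]
scene cork_lid 0.78 1451 med [0.5872 0.2642 0.0072] min [0.5243 0.2082 0.0011] max [0.6498 0.3267 0.0107]
scene cork_lid 0.27 262 med [ 0.4911 -0.1681  0.0178] min [ 0.4742 -0.1791  0.0012] max [ 0.4999 -0.1521  0.0296]
scene knob_a 0.78 294 med [0.6767 0.0925 0.0157] min [ 0.6589  0.0831 -0.0006] max [0.688  0.1133 0.0303]
scene knob_a 0.58 299 med [ 0.491  -0.1678  0.017 ] min [ 0.474  -0.1793  0.0001] max [ 0.5002 -0.1496  0.0295]
```

```bash
cat > ana.py <<'E'
from h import *
np.set_printoptions(precision=1,suppress=True)
A=np.load('W_top.npy').reshape(-1,3)*1000; B=np.load('W_scene.npy').reshape(-1,3)*1000
def sl(P,c,r,z0,z1): return P[(np.hypot(P[:,0]-c[0],P[:,1]-c[1])<r)&(P[:,2]>z0)&(P[:,2]<z1)]
from scipy.optimize import least_squares
for nm,c,z0,z1,R in(("white",(462,11),12,17,52),("blue",(516,-299),12,17,52),("lid",(580,269),5,13,63)):
    for k,P in(("top",A),("sc",B)):
        t=sl(P,c,R+8,z0,z1)[:,:2]
        h=cv2.convexHull(t.astype(np.float32))[:,0]
        f=least_squares(lambda q:np.hypot(h[:,0]-q[0],h[:,1]-q[1])-q[2],[*c,R],loss='soft_l1'); print(nm,k,f.x,len(h))
for k,P in(("top",A),("sc",B)):
    t=sl(P,(655,-108),75,12,17)[:,:2].astype(np.float32); print("walnut",k,cv2.minAreaRect(t))
    t=sl(P,(458,14),55,40,50)[:,:2].astype(np.float32); print("compass",k,cv2.minAreaRect(t))
    t=sl(P,(653,-113),35,20,26)[:,:2].astype(np.float32); print("foot",k,cv2.minEnclosingCircle(t))
    t=sl(P,(653,-113),35,65,85); print("tube",k,len(t),np.median(t,0),cv2.minEnclosingCircle(t[:,:2].astype(np.float32)))
    for z0,z1 in((20,26),(26,50),(50,66),(66,72),(72,90)):
        t=sl(P,(516,-299),60,z0,z1); 
        if len(t)>3: print("bracket",k,z0,len(t),t.mean(0),cv2.minAreaRect(t[:,:2].astype(np.float32)))
# knobs
for c in((483,-162),(677,94)):
    for k,P in(("top",A),("sc",B)):
        t=sl(P,c,30,6,40); print("knob",k,cv2.minEnclosingCircle(t[:,:2].astype(np.float32)))
S=6
im=np.zeros((600,800,3),np.uint8)
for P,o in((A,0),(B,400)):
    t=sl(P,(516,-299),60,-5,100); t=t[np.argsort(t[:,2])]
    for x,y,z in t:
        u=int(200+(-299-y)*3.2)+o; v=int(300-(x-516)*3.2)
        col=cv2.applyColorMap(np.uint8([[min(255,max(0,z*3))]]),cv2.COLORMAP_JET)[0,0]
        cv2.circle(im,(u,v),3,col.tolist(),-1)
cv2.imwrite('pics/br.png',im)
p,d=capture("top"); q=cv2.imread('pics/top0.png')[190:275,375:465]; s=cv2.imread('pics/scene0.png')[230:310,100:190]
cv2.imwrite('pics/zoom.png',np.hstack([cv2.resize(q,(390,370),interpolation=2),cv2.resize(s,(400,370),interpolation=2)]))
E
python3 ana.py
```

```text
white top [462.6  11.   51.4] 43
white sc [464.1   9.8  51.4] 19
blue top [ 516.3 -298.7   51.5] 41
blue sc [ 517.5 -300.    51.5] 38
lid top [581.7 269.3  63.3] 39
lid sc [582.4 268.9  63.5] 37
walnut top ((655.663818359375, -108.66091918945312), (99.77470397949219, 100.75780487060547), 66.85523986816406)
compass top ((457.5055847167969, 14.449077606201172), (87.74038696289062, 30.072233200073242), 39.237117767333984)
foot top ((653.3557739257812, -113.59964752197266), 26.959453582763672)
tube top 220 [ 651.8 -112.9   75.5] ((653.2407836914062, -113.16355895996094), 14.801271438598633)
bracket top 20 403 [ 510.1 -296.4   23.1] ((510.6290283203125, -302.095703125), (61.708438873291016, 37.2988166809082), 6.8133320808410645)
bracket top 26 60 [ 508.4 -296.2   36.8] ((505.4832458496094, -294.68145751953125), (46.36482620239258, 13.817719459533691), 12.054500579833984)
bracket top 50 253 [ 510.6 -303.6   61.3] ((511.1849365234375, -305.7586669921875), (54.15407180786133, 20.40176773071289), 5.407638072967529)
bracket top 66 11 [ 517.9 -300.4   69. ] ((513.3729858398438, -304.68307495117
[... 885 characters left out ...]
ket sc 50 228 [ 513.9 -309.4   60. ] ((513.042724609375, -308.1590576171875), (55.66205596923828, 17.297956466674805), 5.893618583679199)
bracket sc 66 61 [ 514.9 -307.4   69. ] ((514.1702270507812, -306.77978515625), (59.264495849609375, 13.168087005615234), 6.66640567779541)
bracket sc 72 108 [ 515.7 -306.8   76.2] ((512.4857788085938, -306.10504150390625), (59.77413558959961, 14.326730728149414), 6.61362361907959)
knob top ((483.3904113769531, -162.9888153076172), 16.610984802246094)
knob sc ((485.3446044921875, -164.44503784179688), 15.19006061553955)
knob top ((670.4317626953125, 98.93502044677734), 15.728236198425293)
knob sc ((673.5230102539062, 96.95380401611328), 16.202144622802734)
```

View pics/zoom.png

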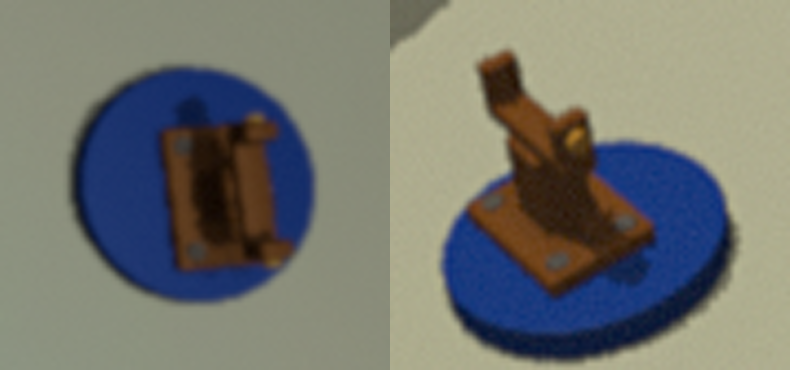

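View pics/br.png

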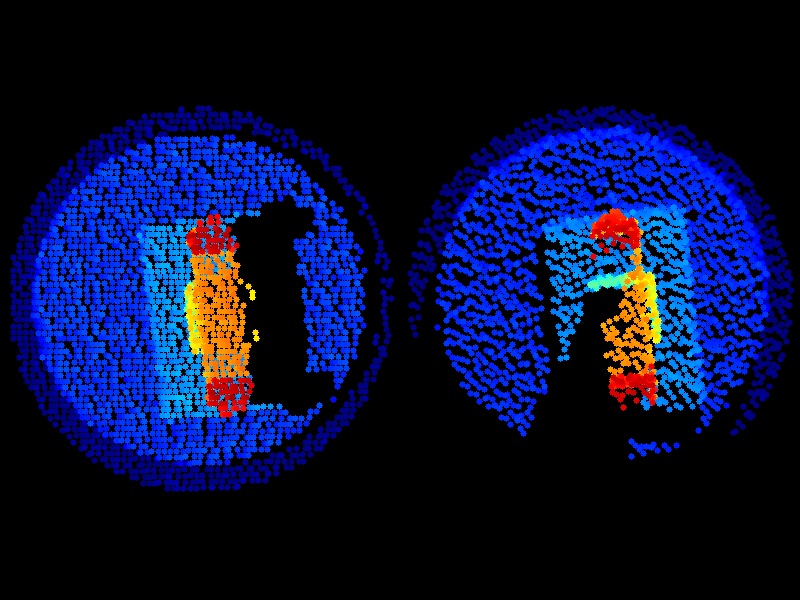

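The bracket is centred near (512,-306) mm with its fork axis about 6.6° from world x. The compass is near (458,13.5) at about 39.4°. The two cameras agree to about 1.5 mm. I'll take the bracket first, to the lid, so I'll write a helper that converts targets into tool axes.

```bash
cat >> h.py <<'E'
from scipy.spatial.transform import Rotation as Ro
def plan(x,y,z,ang=None):
    s=get_state(); R=Ro.from_rotvec(s['tcp_rot']).as_matrix(); p=s['tool_pos']*1000
    a=np.degrees(np.arctan2(R[1,0],R[0,0])); t=R.T@(np.array([x,y,z])-p)
    print('clk %.2f'%s['clock'],'pos',np.round(p,1),'xang %.1f'%a,'gap %.3f'%s['finger_gap'],'F',np.round(s['wrist_force'],1),'tips',tips_ahead() if callable(tips_ahead) else tips_ahead,'j',np.round(s['joint_pos'],2),'tilt %.3f'%np.degrees(np.arccos(-R[2,2])))
    print('  shift now-axes',np.round(t,1),'dist %.0f'%np.linalg.norm(t))
    if ang is not None:
        yaw=(a-ang+90)%180-90; print('  yaw %.1f'%yaw)
        b=np.radians(a-yaw); R2=np.array([[np.cos(b),np.sin(b),0],[np.sin(b),-np.cos(b),0],[0,0,-1]]).T
        R2=np.column_stack([[np.cos(b),np.sin(b),0],[np.sin(b),-np.cos(b),0],[0,0,-1]])
        print('  shift after yaw',np.round(R2.T@(np.array([x,y,z])-p),1))
E
python3 -c "
from h import *
plan(512,-306,140,6.6)"
```

```text
clk 1.05 pos [ 198.7 -539.6  239.3] xang 20.2 gap 0.998 F [-0.  -0.7  0.2] tips 0.008 j [-1.24  0.32  1.56 -0.    1.26 -0.02] tilt 0.005
  shift now-axes [ 374.7 -111.    99.3] dist 403
  yaw 13.6
  shift after yaw [ 338.1 -196.    99.3]
```

Request:
servo_tool:
  motion:
    - [0, 0, 0, 0, 6.8]
    - [0, 0, 0, 0, 6.8]
    - [0, 42, -24.5, 8, 0]
    - [0, 42, -24.5, 10, 0]
    - [0, 42, -24.5, 10, 0]
    - [0, 42, -24.5, 10, 0]
    - [0, 42, -24.5, 10, 0]
    - [0, 42, -24.5, 10, 0]
    - [0, 42, -24.5, 10, 0]
    - [0, 42, -24.5, 10, 0]
  squeeze: 40

```text
clock: 2.3
tool_pos: [0.5202, -0.3067, 0.1603]
tcp_rot: [3.132, 0.157, 0.005]
wrist_force: [-0.3, 0.2, -0.1]
finger_gap: 1.0
```

```bash
python3 -c "
from h import *
plan(512,-306,110,6.6)"
```

```text
clk 2.30 pos [ 520.2 -306.7  160.3] xang 5.7 gap 1.000 F [-0.3  0.2 -0.1] tips 0.008 j [-0.55  0.42  1.62 -0.    1.1   0.92] tilt 0.389
  shift now-axes [-8.3 -1.8 50.3] dist 51
  yaw -0.9
  shift after yaw [-8.1 -1.6 50.3]
```

Request:
servo_tool:
  motion:
    - [0, -4, -1, 10, -0.9]
    - [0, -4, -0.6, 15, 0]
    - [0, 0, 0, 15, 0]
    - [0, 0, 0, 10, 0]
    - [0, 0, 0, 0, 0]
    - [0, 0, 0, 0, 0]
    - [0, 0, 0, 0, 0]
    - [0, 0, 0, 0, 0]
    - [0, 0, 0, 0, 0]
    - [0, 0, 0, 0, 0]

```text
clock: 3.55
tool_pos: [0.5135, -0.3062, 0.1088]
tcp_rot: [3.128, 0.188, 0.007]
wrist_force: [-0.7, 0.7, -0.1]
finger_gap: 1.0
```

```bash
python3 -c "
from h import *
plan(512,-306,36,6.6)
p,d=capture('top');cv2.imwrite('pics/a_t.png',p[:,:,::-1])
p,d=capture('scene');cv2.imwrite('pics/a_s.png',p[:,:,::-1])"
```

```text
clk 3.55 pos [ 513.5 -306.2  108.8] xang 6.9 gap 1.000 F [-0.7  0.7 -0.1] tips 0.008 j [-0.55  0.46  1.7  -0.    0.98  0.9 ] tilt 0.519
  shift now-axes [-1.8 -1.  72.8] dist 73
  yaw 0.3
  shift after yaw [-1.5 -0.4 72.8]
```

View pics/a_s.png

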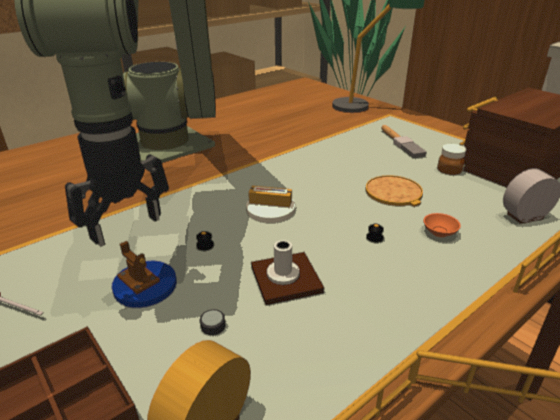

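The jaws straddle the bracket, with tips at about (95,240) and (155,215) px. Going down now.

Request:
servo_tool:
  motion:
    - [0, -1, -0.5, 10, 0]
    - [0, -0.5, 0, 10, 0]
    - [0, 0, 0, 10, 0]
    - [0, 0, 0, 10, 0]
    - [0, 0, 0, 10, 0]
    - [0, 0, 0, 10, 0]
    - [0, 0, 0, 8, 0]
    - [0, 0, 0, 4, 0]
    - [0, 0, 0, 0, 0]
    - [0, 0, 0, 0, 0]

```text
clock: 4.9
tool_pos: [0.5118, -0.3061, 0.0306]
tcp_rot: [3.129, 0.188, 0.004]
wrist_force: [0.3, -0.3, 0.3]
finger_gap: 0.998
```

```bash
python3 -c "
from h import *
plan(512,-306,36,6.6)
p,d=capture('scene');cv2.imwrite('pics/b_s.png',cv2.resize(p[130:320,40:240,::-1],(800,600)[:1]+(600,) if 0 else (630,598)))"
```

```text
clk 4.90 pos [ 511.8 -306.1   30.6] xang 6.9 gap 0.998 F [ 0.3 -0.3  0.3] tips 0.008 j [-0.56  0.55  1.78 -0.01  0.81  0.9 ] tilt 0.421
  shift now-axes [ 0.2 -0.1 -5.4] dist 5
  yaw 0.3
  shift after yaw [ 0.2 -0.1 -5.4]
```

View pics/b_s.png

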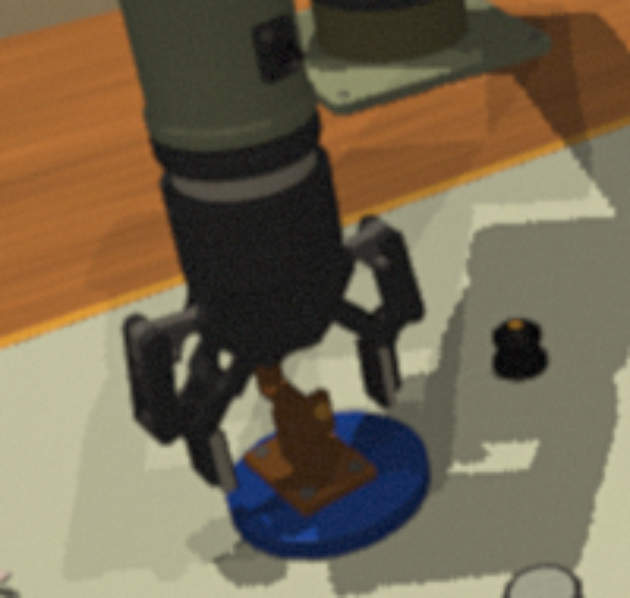

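Request:
servo_tool:
  motion:
    - [0, 0, 0, -6, 0]
    - [0, 0, 0, 0, 0]
    - [0.5, 0, 0, 0, 0]
    - [0.7, 0, 0, 0, 0]
    - [1, 0, 0, 0, 0]
    - [1, 0, 0, 0, 0]
    - [1, 0, 0, 0, 0]
    - [1, 0, 0, 0, 0]
    - [1, 0, 0, 0, 0]
    - [1, 0, 0, 0, 0]

```text
clock: 6.2
tool_pos: [0.5124, -0.3063, 0.0382]
tcp_rot: [3.128, 0.188, 0.007]
wrist_force: [0.0, 0.2, 0.3]
finger_gap: 0.228
```

```bash
python3 -c "
from h import *
plan(512,-306,36,6.6)
p,d=capture('scene');cv2.imwrite('pics/c_s.png',cv2.resize(p[130:320,40:240,::-1],(630,598)))"
```

```text
clk 6.20 pos [ 512.4 -306.3   38.2] xang 6.9 gap 0.228 F [0.  0.2 0.3] tips 0.008 j [-0.56  0.54  1.77 -0.01  0.82  0.9 ] tilt 0.520
  shift now-axes [-0.3 -0.4  2.2] dist 2
  yaw 0.3
  shift after yaw [-0.3 -0.4  2.2]
```

View pics/c_s.png

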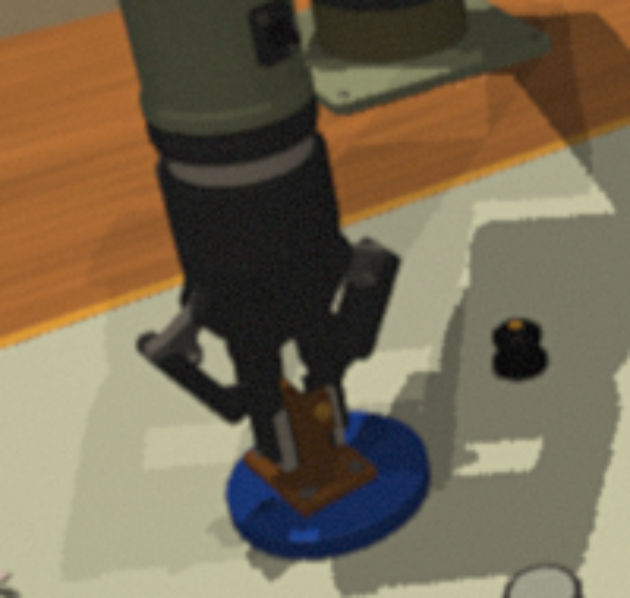

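The stem is gripped: 0.228 × 85 mm is about 19.4 mm. Lifting and carrying it to the lid.

Request:
servo_tool:
  motion:
    - [1, 0, 0, -5, 0]
    - [1, 0, 0, -15, 0]
    - [1, 0, 0, -20, 0]
    - [1, 0, 0, -20, 0]
    - [1, 0, 0, -20, 0]
    - [1, 0, 0, -15, 0]
    - [1, 0, -15, 0, 0]
    - [1, 0, -25, 0, 0]
    - [1, 0, -35, 0, 0]
    - [1, 0, -40, 0, 0]
  squeeze: 50

```text
clock: 7.5
tool_pos: [0.4941, -0.1845, 0.1348]
tcp_rot: [3.134, 0.183, -0.003]
wrist_force: [-0.1, -0.3, -4.1]
finger_gap: 0.225
```

```bash
python3 -c "
from h import *
plan(582,269,130,6.6)"
```

```text
clk 7.50 pos [ 494.1 -184.5  134.8] xang 6.7 gap 0.225 F [-0.1 -0.3 -4.1] tips 0.008 j [-0.38  0.34  1.83 -0.    0.98  1.08] tilt 0.181
  shift now-axes [ 140.  -440.3    3.5] dist 462
  yaw 0.1
  shift after yaw [ 139.4 -440.4    4.8]
```

Request:
servo_tool:
  motion:
    - [1, 12, -40, 0, 0]
    - [1, 14, -44, 0, 0]
    - [1, 14, -44, 0, 0]
    - [1, 14, -44, 0, 0]
    - [1, 14, -44, 0, 0]
    - [1, 14, -44, 0, 0]
    - [1, 14, -44, 0, 0]
    - [1, 14, -44, 0, 0]
    - [1, 12, -40, 0, 0]
    - [1, 8, -26, 0, 0]

```text
clock: 8.75
tool_pos: [0.5544, 0.2702, 0.1244]
tcp_rot: [-3.135, -0.198, 0.044]
wrist_force: [-0.7, -1.2, -4.6]
finger_gap: 0.225
```

```bash
python3 -c "
from h import *
plan(582,269,36,6.6)"
```

```text
clk 8.75 pos [554.4 270.2 124.4] xang 7.2 gap 0.225 F [-0.7 -1.2 -4.6] tips 0.008 j [0.43 0.48 1.61 0.01 1.08 1.87] tilt 1.589
  shift now-axes [29.7  4.8 87.6] dist 93
  yaw 0.6
  shift after yaw [27.3  4.3 88.4]
```

Request:
servo_tool:
  motion:
    - [1, 10, 2, 0, 0.6]
    - [1, 10, 2, 5, 0]
    - [1, 7, 0, 10, 0]
    - [1, 0, 0, 10, 0]
    - [1, 0, 0, 10, 0]
    - [1, 0, 0, 5, 0]
    - [1, 0, 0, 0, 0]
    - [1, 0, 0, 0, 0]
    - [1, 0, 0, 0, 0]
    - [1, 0, 0, 0, 0]

```text
clock: 10.0
tool_pos: [0.5766, 0.2695, 0.0782]
tcp_rot: [3.133, 0.184, -0.055]
wrist_force: [-1.1, 0.3, -3.2]
finger_gap: 0.22
```

```bash
python3 -c "
from h import *
plan(582,269,32,6.6)
p,d=capture('scene');cv2.imwrite('pics/d_s.png',cv2.resize(p[50:250,320:520,::-1],(600,600)))"
```

```text
clk 10.00 pos [576.6 269.5  78.2] xang 6.7 gap 0.220 F [-1.1  0.3 -3.2] tips 0.008 j [0.41 0.56 1.6  0.01 1.01 1.86] tilt 2.023
  shift now-axes [ 7.   1.1 46. ] dist 47
  yaw 0.1
  shift after yaw [ 5.3  1.1 46.2]
```

View pics/d_s.png

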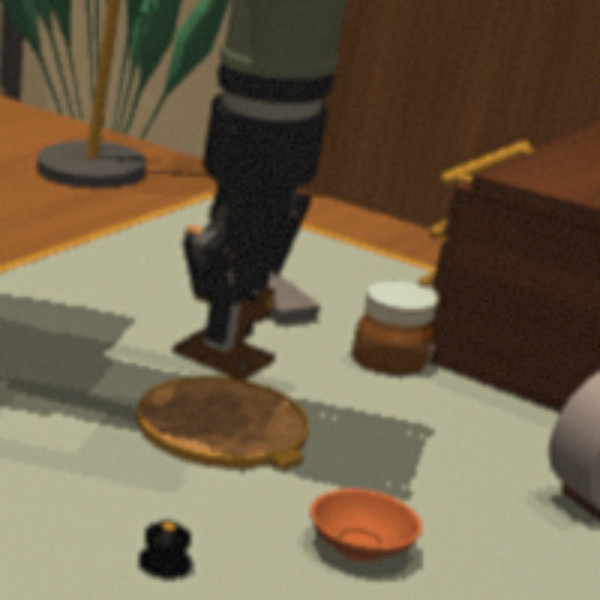

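Request:
servo_tool:
  motion:
    - [1, 3, 0.5, 8, 0]
    - [1, 2, 0.5, 10, 0]
    - [1, 0, 0, 10, 0]
    - [1, 0, 0, 6, 0]
    - [1, 0, 0, 3, 0]
    - [1, 0, 0, 0, 0]
    - [1, 0, 0, 0, 0]
    - [1, 0, 0, 0, 0]
    - [1, 0, 0, 0, 0]
    - [1, 0, 0, 0, 0]

```text
clock: 11.3
tool_pos: [0.5809, 0.269, 0.0386]
tcp_rot: [3.133, 0.184, -0.054]
wrist_force: [-0.5, 0.6, -3.5]
finger_gap: 0.223
```

```bash
python3 -c "
from h import *
plan(582,269,32,6.6)
p,d=capture('scene');cv2.imwrite('pics/e_s.png',cv2.resize(p[90:230,340:480,::-1],(600,600)))"
```

```text
clk 11.30 pos [580.9 269.   38.6] xang 6.7 gap 0.223 F [-0.5  0.6 -3.5] tips 0.008 j [0.41 0.61 1.63 0.01 0.94 1.86] tilt 1.991
  shift now-axes [1.4 0.2 6.5] dist 7
  yaw 0.1
  shift after yaw [1.1 0.2 6.6]
```

View pics/e_s.png

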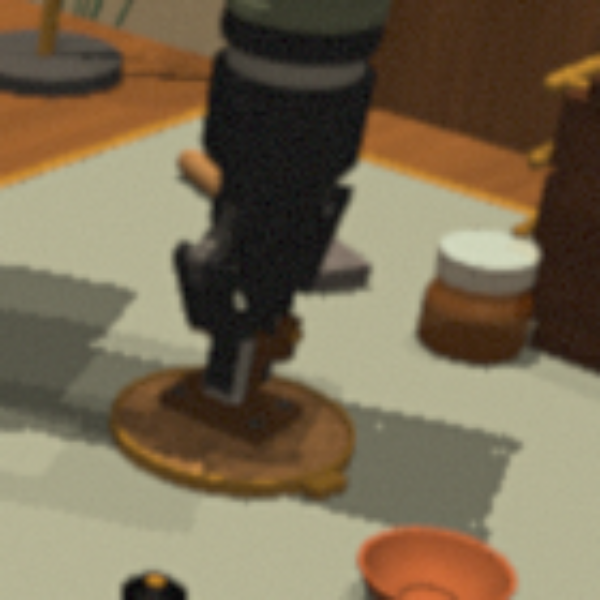

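Request:
servo_tool:
  motion:
    - [1, 0, 0, 3, 0]
    - [1, 0, 0, 2, 0]
    - [1, 0, 0, 1, 0]
    - [1, 0, 0, 1, 0]
    - [1, 0, 0, 0.5, 0]
    - [1, 0, 0, 0, 0]
    - [1, 0, 0, 0, 0]
    - [1, 0, 0, 0, 0]
    - [1, 0, 0, 0, 0]
    - [1, 0, 0, 0, 0]

```text
clock: 12.6
tool_pos: [0.5806, 0.269, 0.0322]
tcp_rot: [3.134, 0.184, -0.053]
wrist_force: [-1.2, -0.1, 0.2]
finger_gap: 0.222
```

The wrist force went from −4 N to 0, so the bracket is on the cork. Releasing and rising.

Request:
servo_tool:
  motion:
    - [0.7, 0, 0, 0, 0]
    - [0.5, 0, 0, 0, 0]
    - [0.3, 0, 0, 0, 0]
    - [0.1, 0, 0, 0, 0]
    - [0, 0, 0, 0, 0]
    - [0, 0, 0, -10, 0]
    - [0, 0, 0, -25, 0]
    - [0, 0, 0, -30, 0]
    - [0, 0, 0, -30, 0]
    - [0, 0, 0, -15, 0]

```text
clock: 13.85
tool_pos: [0.585, 0.2697, 0.1469]
tcp_rot: [3.134, 0.184, -0.051]
wrist_force: [0.4, 0.2, 0.3]
finger_gap: 1.0
```

```bash
python3 -c "
from h import *
np.set_printoptions(precision=4,suppress=True)
p,d=capture('top');cv2.imwrite('pics/f_t.png',p[:,:,::-1])
p,d=capture('scene');cv2.imwrite('pics/f_s.png',p[:,:,::-1])
plan(654,-113.5,150,None)"
```

```text
clk 13.95 pos [585.3 269.9 146.7] xang 6.7 gap 0.998 F [ 0.2 -0.3 -0.2] tips 0.008 j [0.41 0.51 1.5  0.01 1.16 1.86] tilt 1.814
  shift now-axes [ 23.3 388.8  -4.3] dist 389
```

View pics/f_s.png

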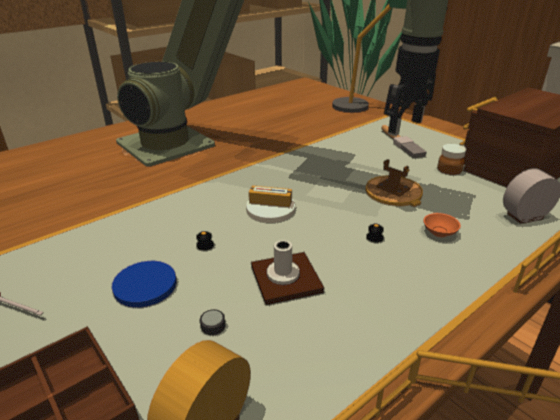

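The bracket stands upright in the lid at (395,180) px and the blue plinth is clear. Next is the thermometer.

Request:
servo_tool:
  motion:
    - [0, 2, 30, 0, 0]
    - [0, 2.5, 43, 0, 0]
    - [0, 2.5, 43, 0, 0]
    - [0, 2.5, 43, 0, 0]
    - [0, 2.5, 43, 0, 0]
    - [0, 2.5, 43, 0, 0]
    - [0, 2.5, 43, 0, 0]
    - [0, 2.5, 43, 0, 0]
    - [0, 2.5, 35, 0, 0]
    - [0, 2, 22, 0, 0]

```text
clock: 15.2
tool_pos: [0.6495, -0.1225, 0.1304]
tcp_rot: [-3.134, -0.191, 0.088]
wrist_force: [0.4, 0.6, 0.3]
finger_gap: 1.001
```

```bash
python3 -c "
from h import *
plan(654,-113.9,100)"
```

```text
clk 15.20 pos [ 649.5 -122.5  130.4] xang 7.0 gap 1.001 F [0.4 0.6 0.3] tips 0.008 j [-0.2   0.56  1.46 -0.02  1.18  1.26] tilt 3.203
  shift now-axes [ 7.2 -7.9 30.1] dist 32
```

```bash
python3 -c "
from h import *
for r in [(-3.09107873e+00, -5.51022116e-01,  4.25674268e-04),(3.132,.157,.005),(3.128,.188,.007),(3.134,.183,-.003),(-3.135,-.198,.044),(3.133,.184,-.055),(3.134,.184,-.051),(-3.134,-.191,.088),get_state()['tcp_rot']]:
    print(np.round(np.degrees(Ro.from_rotvec(r).as_matrix()[:,2]),2))"
```

```text
[-3.00e-02  1.00e-01 -5.73e+01]
[  0.2   -0.31 -57.29]
[  0.28  -0.44 -57.29]
[ -0.1   -0.14 -57.3 ]
[ -1.6   -0.1  -57.27]
[ -2.    -0.27 -57.26]
[ -1.85  -0.21 -57.27]
[ -3.21  -0.16 -57.21]
[ -3.2   -0.18 -57.21]
```

Request:
servo_tool:
  motion:
    - [0, 4, -4, 0, 0]
    - [0, 3, -4, 0, 0]
    - [0, 0, 0, 10, 0]
    - [0, 0, 0, 10, 0]
    - [0, 0, 0, 5, 0]
    - [0, 0, 0, 0, 0]
    - [0, 0, 0, 0, 0]
    - [0, 0, 0, 0, 0]
    - [0, 0, 0, 0, 0]
    - [0, 0, 0, 0, 0]

```text
clock: 16.45
tool_pos: [0.6533, -0.1104, 0.1018]
tcp_rot: [-3.132, -0.194, 0.093]
wrist_force: [0.5, 0.6, 0.4]
finger_gap: 0.999
```

```bash
python3 -c "
from h import *
plan(654,-113.9,47)
p,d=capture('scene');cv2.imwrite('pics/g_s.png',cv2.resize(p[130:320,200:400,::-1],(630,598)))"
```

```text
clk 16.45 pos [ 653.3 -110.4  101.8] xang 7.1 gap 0.999 F [0.5 0.6 0.4] tips 0.008 j [-0.18  0.58  1.49 -0.01  1.13  1.27] tilt 3.390
  shift now-axes [ 3.5  3.9 54.7] dist 55
```

View pics/g_s.png

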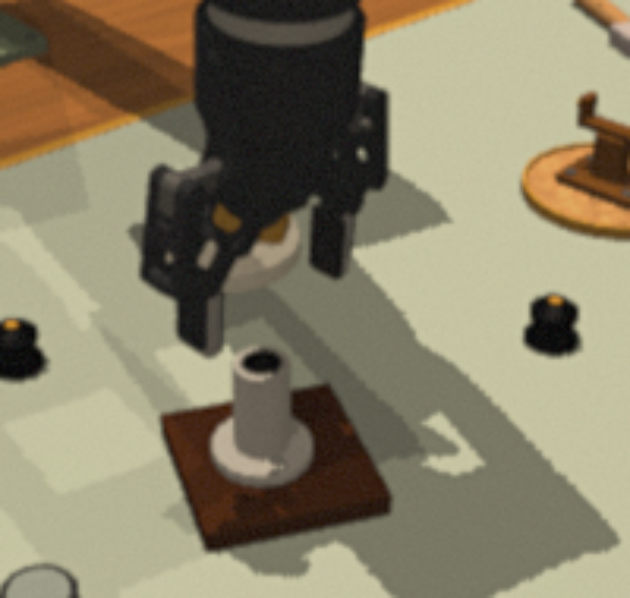

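Request:
servo_tool:
  motion:
    - [0, 2, 2, 0, 0]
    - [0, 1, 1.5, 5, 0]
    - [0, 0, 0, 10, 0]
    - [0, 0, 0, 10, 0]
    - [0, 0, 0, 10, 0]
    - [0, 0, 0, 10, 0]
    - [0, 0, 0, 5, 0]
    - [0, 0, 0, 0, 0]
    - [0, 0, 0, 0, 0]
    - [0, 0, 0, 0, 0]

```text
clock: 17.75
tool_pos: [0.6534, -0.1138, 0.0474]
tcp_rot: [-3.132, -0.194, 0.094]
wrist_force: [1.0, -0.7, -0.3]
finger_gap: 0.997
```

```bash
python3 -c "
from h import *
plan(654,-113.9,47)"
```

```text
clk 17.75 pos [ 653.4 -113.8   47.4] xang 7.1 gap 0.997 F [ 1.  -0.7 -0.3] tips 0.008 j [-0.18  0.64  1.54 -0.01  1.02  1.27] tilt 3.453
  shift now-axes [0.6 0.2 0.4] dist 1
```

Request:
servo_tool:
  motion:
    - [0.4, 0, 0, 0, 0]
    - [0.6, 0, 0, 0, 0]
    - [1, 0, 0, 0, 0]
    - [1, 0, 0, 0, 0]
    - [1, 0, 0, 0, 0]
    - [1, 0, 0, 0, 0]
    - [1, 0, 0, 0, 0]
    - [1, 0, 0, -5, 0]
    - [1, 0, 0, -10, 0]
    - [1, 0, 0, -15, 0]
  squeeze: 40

```text
clock: 19.0
tool_pos: [0.6541, -0.1135, 0.0773]
tcp_rot: [-3.13, -0.194, 0.1]
wrist_force: [-0.3, -0.3, -2.9]
finger_gap: 0.337
```

```bash
python3 -c "
from h import *
plan(516.9,-299.4,110)
p,d=capture('scene');cv2.imwrite('pics/i_s.png',cv2.resize(p[130:320,200:400,::-1],(630,598)))"
```

```text
clk 19.00 pos [ 654.1 -113.5   77.3] xang 7.1 gap 0.337 F [-0.3 -0.3 -2.9] tips 0.008 j [-0.18  0.61  1.5  -0.01  1.09  1.27] tilt 3.674
  shift now-axes [-160.8  167.3  -23.7] dist 233
```

View pics/i_s.png

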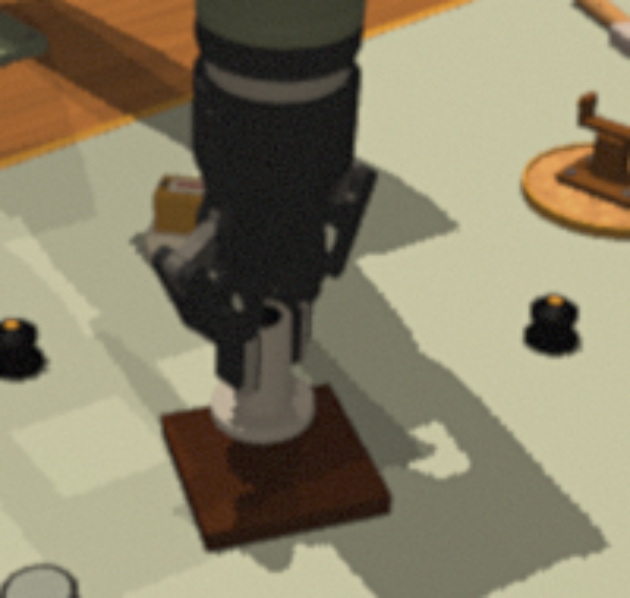

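Request:
servo_tool:
  motion:
    - [1, 0, 0, -15, 0]
    - [1, -5, 5, -10, 0]
    - [1, -12, 12, -5, 0]
    - [1, -15, 15, -2, 0]
    - [1, -15, 15, -2, 0]
    - [1, -15, 15, -2, 0]
    - [1, -15, 15, -2, 0]
    - [1, -15, 15, -2, 0]
    - [1, -15, 15, -2, 0]
    - [1, -15, 15, -2, 0]

```text
clock: 20.3
tool_pos: [0.5442, -0.2599, 0.1345]
tcp_rot: [-3.133, -0.193, 0.094]
wrist_force: [-0.5, -0.7, -2.9]
finger_gap: 0.337
```

```bash
python3 -c "
from h import *
plan(516.9,-299.4,100)"
```

```text
clk 20.30 pos [ 544.2 -259.9  134.5] xang 7.1 gap 0.337 F [-0.5 -0.7 -2.9] tips 0.008 j [-0.45  0.47  1.61 -0.03  1.12  1.01] tilt 3.430
  shift now-axes [-29.8  36.   36.2] dist 59
```

Request:
servo_tool:
  motion:
    - [1, -12, 14, 2, 0]
    - [1, -10, 12, 5, 0]
    - [1, -6, 7, 10, 0]
    - [1, 0, 0, 12, 0]
    - [1, 0, 0, 12, 0]
    - [1, 0, 0, 12, 0]
    - [1, 0, 0, 5, 0]
    - [1, 0, 0, 0, 0]
    - [1, 0, 0, 0, 0]
    - [1, 0, 0, 0, 0]

```text
clock: 21.55
tool_pos: [0.5155, -0.2981, 0.0733]
tcp_rot: [-3.131, -0.194, 0.094]
wrist_force: [-0.1, 0.6, -2.9]
finger_gap: 0.342
```

```bash
python3 -c "
from h import *
plan(516.4,-299.4,48.5)
p,d=capture('scene');cv2.imwrite('pics/j_s.png',cv2.resize(p[130:320,40:240,::-1],(630,598)))"
```

```text
clk 21.55 pos [ 515.5 -298.1   73.3] xang 7.1 gap 0.342 F [-0.1  0.6 -2.9] tips 0.008 j [-0.53  0.52  1.7  -0.04  0.98  0.94] tilt 3.434
  shift now-axes [ 2.2  1.6 24.7] dist 25
```

View pics/j_s.png

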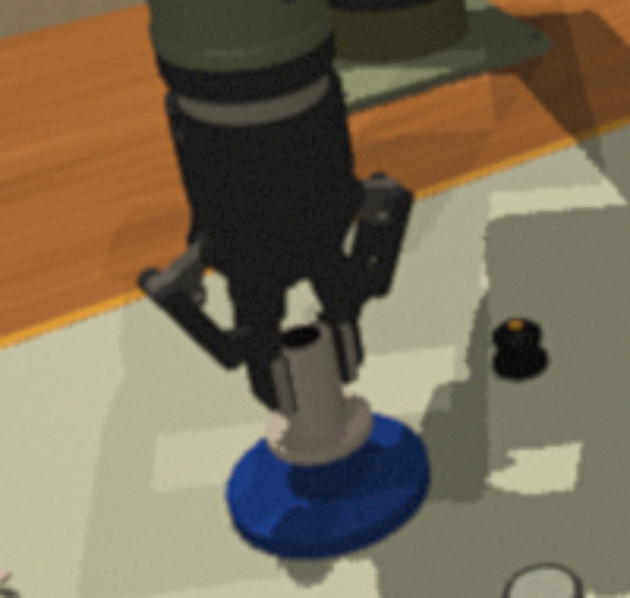

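Request:
servo_tool:
  motion:
    - [1, 1.5, 1.5, 5, 0]
    - [1, 0.5, 0, 8, 0]
    - [1, 0, 0, 6, 0]
    - [1, 0, 0, 2, 0]
    - [1, 0, 0, 1, 0]
    - [1, 0, 0, 1, 0]
    - [1, 0, 0, 0, 0]
    - [1, 0, 0, 0, 0]
    - [1, 0, 0, 0, 0]
    - [1, 0, 0, 0, 0]

```text
clock: 22.85
tool_pos: [0.5167, -0.2998, 0.0493]
tcp_rot: [-3.132, -0.193, 0.092]
wrist_force: [-0.1, -0.4, -3.4]
finger_gap: 0.336
```

```bash
python3 -c "
from h import *
plan(516.4,-299.4,47.4)"
```

```text
clk 22.85 pos [ 516.7 -299.8   49.3] xang 7.1 gap 0.336 F [-0.1 -0.4 -3.4] tips 0.008 j [-0.53  0.55  1.72 -0.04  0.93  0.94] tilt 3.359
  shift now-axes [-0.1 -0.4  1.9] dist 2
```

Request:
servo_tool:
  motion:
    - [1, 0, 0, 1, 0]
    - [1, 0, 0, 0.7, 0]
    - [1, 0, 0, 0, 0]
    - [1, 0, 0, 0.7, 0]
    - [1, 0, 0, 0, 0]
    - [1, 0, 0, 0, 0]
    - [1, 0, 0, 0, 0]
    - [1, 0, 0, 0, 0]
    - [1, 0, 0, 0, 0]
    - [1, 0, 0, 0, 0]

```text
clock: 24.1
tool_pos: [0.5168, -0.2999, 0.0484]
tcp_rot: [-3.133, -0.193, 0.09]
wrist_force: [-1.4, 1.5, 1.7]
finger_gap: 0.339
```

Contact made. Releasing and rising.

Request:
servo_tool:
  motion:
    - [0.6, 0, 0, 0, 0]
    - [0.4, 0, 0, 0, 0]
    - [0.2, 0, 0, 0, 0]
    - [0, 0, 0, 0, 0]
    - [0, 0, 0, 0, 0]
    - [0, 0, 0, -10, 0]
    - [0, 0, 0, -20, 0]
    - [0, 0, 0, -25, 0]
    - [0, 0, 0, -25, -8]
    - [0, 0, 0, -10, -8]

```text
clock: 25.35
tool_pos: [0.5227, -0.3001, 0.1428]
tcp_rot: [-3.066, -0.639, 0.087]
wrist_force: [0.6, 0.2, 0.2]
finger_gap: 0.998
```

```bash
python3 -c "
from h import *
plan(458.6,13.5,120,39.4)
p,d=capture('scene');cv2.imwrite('pics/k_s.png',cv2.resize(p[130:320,40:240,::-1],(630,598)))"
```

```text
clk 25.35 pos [ 522.7 -300.1  142.8] xang 23.6 gap 0.998 F [0.6 0.2 0.2] tips 0.008 j [-0.52  0.46  1.6  -0.03  1.13  0.65] tilt 3.208
  shift now-axes [  67.8 -312.6   25.3] dist 321
  yaw -15.8
  shift after yaw [ 149.5 -283.    22.8]
```

View pics/k_s.png

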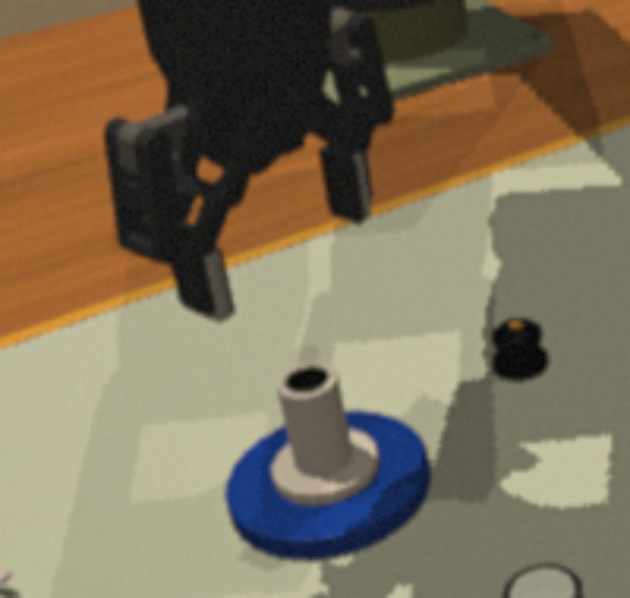

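The thermometer stands upright on the blue plinth. Next is the compass.

Request:
servo_tool:
  motion:
    - [0, 0, 0, 0, -8]
    - [0, 0, 0, 0, -7.8]
    - [0, 6, -11, 0, 0]
    - [0, 11, -21, 0, 0]
    - [0, 11, -21, 0, 0]
    - [0, 11, -21, 0, 0]
    - [0, 11, -21, 0, 0]
    - [0, 11, -21, 0, 0]
    - [0, 11, -21, 0, 0]
    - [0, 11, -21, 0, 0]

```text
clock: 26.65
tool_pos: [0.4828, -0.1115, 0.1467]
tcp_rot: [-2.944, -1.05, 0.08]
wrist_force: [-0.8, 0.2, -0.0]
finger_gap: 0.999
```

```bash
python3 -c "
from h import *
plan(458.6,13.5,120,39.4)"
```

```text
clk 26.65 pos [ 482.8 -111.5  146.7] xang 39.3 gap 0.999 F [-0.8  0.2 -0. ] tips 0.008 j [-0.24  0.3   1.85 -0.02  1.04  0.66] tilt 3.057
  shift now-axes [  61.5 -111.2   27.5] dist 130
  yaw -0.1
  shift after yaw [  60.6 -111.9   26.7]
```

Request:
servo_tool:
  motion:
    - [0, 10, -20, 2, 0]
    - [0, 11, -20, 3, 0]
    - [0, 11, -20, 3, 0]
    - [0, 11, -20, 3, 0]
    - [0, 10, -17, 3, 0]
    - [0, 5, -9, 5, 0]
    - [0, 0, 0, 5, 0]
    - [0, 0, 0, 0, 0]
    - [0, 0, 0, 0, 0]
    - [0, 0, 0, 0, 0]

```text
clock: 27.9
tool_pos: [0.453, 0.0186, 0.1236]
tcp_rot: [-2.943, -1.054, 0.079]
wrist_force: [-0.8, 0.4, 0.3]
finger_gap: 1.001
```

```bash
python3 -c "
from h import *
plan(458.6,13.5,70,39.4)
p,d=capture('scene');cv2.imwrite('pics/l_s.png',cv2.resize(p[80:270,180:380,::-1],(630,598)))"
```

```text
clk 27.90 pos [453.   18.6 123.6] xang 39.4 gap 1.001 F [-0.8  0.4  0.3] tips 0.008 j [ 0.02  0.27  1.97 -0.    0.96  0.9 ] tilt 2.999
  shift now-axes [ 3.4  9.2 53.3] dist 54
  yaw 0.0
  shift after yaw [ 1.1  7.5 53.6]
```

View pics/l_s.png

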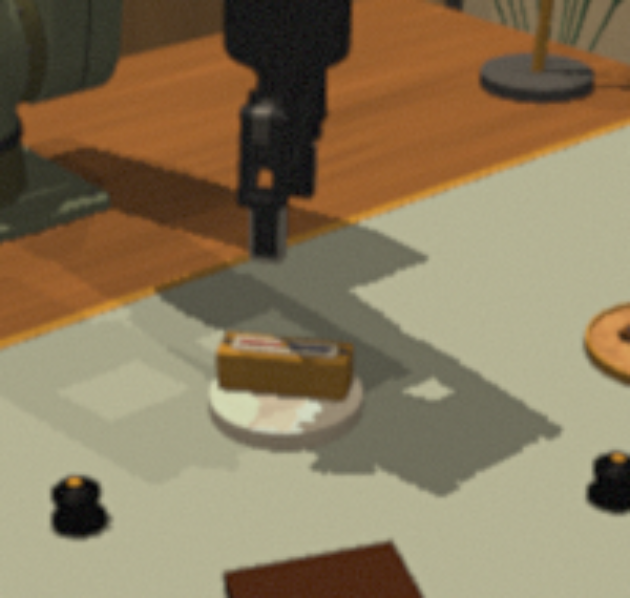

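Request:
servo_tool:
  motion:
    - [0, 2, 4, 0, 0]
    - [0, 1.5, 4, 5, 0]
    - [0, 0, 1, 10, 0]
    - [0, 0, 0, 12, 0]
    - [0, 0, 0, 12, 0]
    - [0, 0, 0, 8, 0]
    - [0, 0, 0, 0, 0]
    - [0, 0, 0, 0, 0]
    - [0, 0, 0, 0, 0]
    - [0, 0, 0, 0, 0]

```text
clock: 29.2
tool_pos: [0.4595, 0.013, 0.0727]
tcp_rot: [-2.944, -1.053, 0.079]
wrist_force: [-0.3, -0.2, -0.2]
finger_gap: 1.001
```

```bash
python3 -c "
from h import *
plan(458.6,13.5,28,39.4)
for n in ('scene','top'):
    p,d=capture(n); cv2.imwrite(f'pics/m_{n}.png',p[:,:,::-1])
u=cv2.imread('pics/m_scene.png')[100:240,210:350];v=cv2.imread('pics/m_top.png')[200:320,190:330]
cv2.imwrite('pics/m.png',np.hstack([cv2.resize(u,(400,400)),cv2.resize(v,(400,400))]))"
```

```text
clk 29.20 pos [459.5  13.   72.7] xang 39.4 gap 1.001 F [-0.3 -0.2 -0.2] tips 0.008 j [ 0.01  0.35  2.02 -0.    0.83  0.89] tilt 3.019
  shift now-axes [ 1.6  0.4 44.7] dist 45
  yaw 0.0
  shift after yaw [-0.4 -1.  44.7]
```

View pics/m.png

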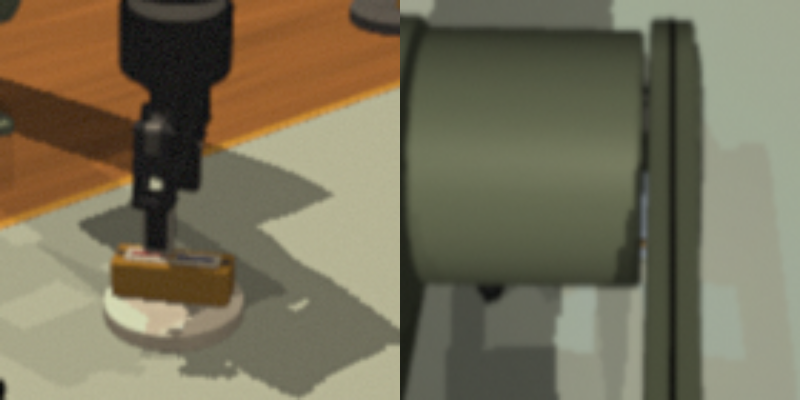

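```bash
python3 -c "
from h import *
for s in(-50,-42,42,50):
    for z in (.065,.077): print(s,z,[( (u-210)*400/140,(v-100)*400/140) for u,v in [proj('scene',[.4595+.635e-3*s,.013-.773e-3*s,z])]])"
```

```text
-50 0.065 [(np.float64(184.94629424631106), np.float64(201.94668555164955))]
-50 0.077 [(np.float64(184.72150081779836), np.float64(187.5814751536523))]
-42 0.065 [(np.float64(182.7527283782425), np.float64(206.76365533038944))]
-42 0.077 [(np.float64(182.5117073597281), np.float64(192.32940224312966))]
42 0.065 [(np.float64(157.71967627010002), np.float64(261.73508665591305))]
42 0.077 [(np.float64(157.27893604806778), np.float64(246.54413349581466))]
50 0.065 [(np.float64(155.12691579002436), np.float64(267.4286694463087))]
50 0.077 [(np.float64(154.66396206902263), np.float64(252.1626250105054))]
```

The near fingertip projects to (155,248) in the left crop, which matches. So the jaws straddle the bar, and open tips sit about 5 mm behind the TCP. Going down.

Request:
servo_tool:
  motion:
    - [0, 0.8, 0, 8, 0]
    - [0, 0.8, 0.4, 10, 0]
    - [0, 0, 0, 10, 0]
    - [0, 0, 0, 8, 0]
    - [0, 0, 0, 4, 0]
    - [0, 0, 0, 1, 0]
    - [0, 0, 0, 0, 0]
    - [0, 0, 0, 0, 0]
    - [0, 0, 0, 0, 0]
    - [0, 0, 0, 0, 0]

```text
clock: 30.55
tool_pos: [0.4589, 0.0136, 0.0288]
tcp_rot: [-2.944, -1.053, 0.079]
wrist_force: [-0.5, 0.7, -1.3]
finger_gap: 0.997
```

```bash
python3 -c "
from h import *
plan(458.6,13.5,28,39.4)"
```

```text
clk 30.55 pos [458.9  13.6  28.8] xang 39.4 gap 0.997 F [-0.5  0.7 -1.3] tips 0.008 j [ 0.01  0.41  2.06 -0.01  0.72  0.89] tilt 3.000
  shift now-axes [-0.3 -0.1  0.9] dist 1
  yaw 0.0
  shift after yaw [-0.3 -0.2  0.8]
```

Request:
servo_tool:
  motion:
    - [0.4, 0, 0, 0, 0]
    - [0.55, 0, 0, 0, 0]
    - [1, 0, 0, 0, 0]
    - [1, 0, 0, 0, 0]
    - [1, 0, 0, 0, 0]
    - [1, 0, 0, 0, 0]
    - [1, 0, 0, 0, 0]
    - [1, 0, 0, -5, 0]
    - [1, 0, 0, -10, 0]
    - [1, 0, 0, -15, 0]
  squeeze: 50

```text
clock: 31.8
tool_pos: [0.4585, 0.0138, 0.0587]
tcp_rot: [-2.942, -1.052, 0.087]
wrist_force: [-0.7, -0.1, -3.6]
finger_gap: 0.343
```

```bash
python3 -c "
from h import *
plan(656.1,-109.1,90)
p,d=capture('scene');cv2.imwrite('pics/n_s.png',cv2.resize(p[100:240,210:350,::-1],(600,600)))"
```

```text
clk 31.80 pos [458.5  13.8  58.7] xang 39.4 gap 0.343 F [-0.7 -0.1 -3.6] tips 0.008 j [ 0.01  0.37  2.03 -0.    0.8   0.89] tilt 3.313
  shift now-axes [ 73.2 219.1 -42.2] dist 235
```

View pics/n_s.png

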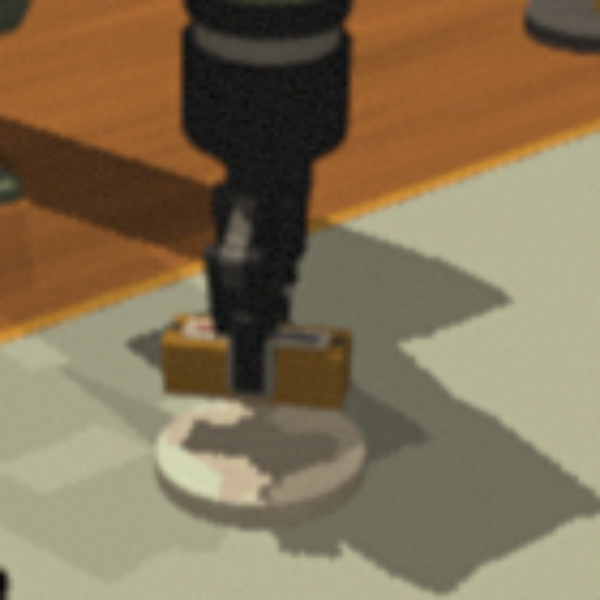

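Request:
servo_tool:
  motion:
    - [1, 0, 0, -15, 0]
    - [1, 3, 8, -15, 0]
    - [1, 5, 15, -5, 0]
    - [1, 6.5, 19.5, -2, 0]
    - [1, 6.5, 19.5, -2, 0]
    - [1, 6.5, 19.5, -2, 0]
    - [1, 6.5, 19.5, -2, 0]
    - [1, 6.5, 19.5, -2, 0]
    - [1, 6.5, 19.5, -2, 0]
    - [1, 6.5, 19.5, -2, 0]

```text
clock: 33.1
tool_pos: [0.6094, -0.0809, 0.0984]
tcp_rot: [-2.941, -1.052, 0.09]
wrist_force: [-0.1, 0.6, -3.7]
finger_gap: 0.334
```

```bash
python3 -c "
from h import *
plan(656.1,-109.1,80)"
```

```text
clk 33.10 pos [609.4 -80.9  98.4] xang 39.4 gap 0.334 F [-0.1  0.6 -3.7] tips 0.008 j [-0.14  0.52  1.62 -0.01  1.06  0.75] tilt 3.425
  shift now-axes [19.1 52.  15.7] dist 58
```

Request:
servo_tool:
  motion:
    - [1, 6.5, 17, 0, 0]
    - [1, 6.5, 17, 0, 0]
    - [1, 5, 12, 0, 0]
    - [1, 1, 3, 8, 0]
    - [1, 0, 0, 10, 0]
    - [1, 0, 0, 10, 0]
    - [1, 0, 0, 5, 0]
    - [1, 0, 0, 0, 0]
    - [1, 0, 0, 0, 0]
    - [1, 0, 0, 0, 0]

```text
clock: 34.35
tool_pos: [0.6532, -0.1092, 0.0555]
tcp_rot: [-2.937, -1.049, 0.1]
wrist_force: [-0.7, 0.4, -5.0]
finger_gap: 0.342
```

```bash
python3 -c "
from h import *
plan(656.1,-109.1,30)
p,d=capture('scene');cv2.imwrite('pics/o_s.png',cv2.resize(p[130:320,200:400,::-1],(630,598)))"
```

```text
clk 34.35 pos [ 653.2 -109.2   55.5] xang 39.4 gap 0.342 F [-0.7  0.4 -5. ] tips 0.008 j [-0.18  0.63  1.53 -0.02  1.05  0.72] tilt 3.864
  shift now-axes [ 3.6  2.8 25.2] dist 26
```

View pics/o_s.png

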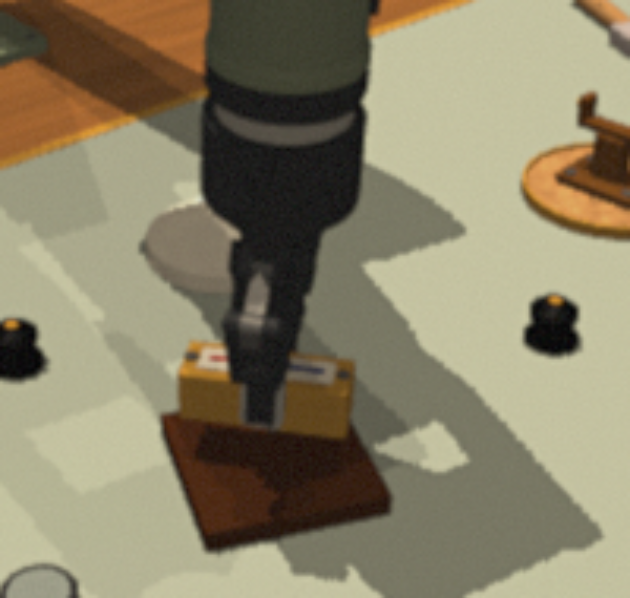

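Request:
servo_tool:
  motion:
    - [1, 2, 1.5, 6, 0]
    - [1, 1.5, 1.3, 8, 0]
    - [1, 0, 0, 6, 0]
    - [1, 0, 0, 2, 0]
    - [1, 0, 0, 1, 0]
    - [1, 0, 0, 0.7, 0]
    - [1, 0, 0, 0, 0]
    - [1, 0, 0, 0, 0]
    - [1, 0, 0, 0, 0]
    - [1, 0, 0, 0, 0]

```text
clock: 35.65
tool_pos: [0.6568, -0.1093, 0.0305]
tcp_rot: [-2.938, -1.049, 0.098]
wrist_force: [-0.9, -0.6, -4.5]
finger_gap: 0.342
```

```bash
python3 -c "
from h import *
plan(656.1,-109.1,29)"
```

```text
clk 35.65 pos [ 656.8 -109.3   30.5] xang 39.4 gap 0.342 F [-0.9 -0.6 -4.5] tips 0.008 j [-0.18  0.66  1.54 -0.02  1.    0.72] tilt 3.786
  shift now-axes [-0.4 -0.5  1.5] dist 2
```

Request:
servo_tool:
  motion:
    - [1, 0, 0, 1, 0]
    - [1, 0, 0, 0.7, 0]
    - [1, 0, 0, 0, 0]
    - [1, 0, 0, 0.7, 0]
    - [1, 0, 0, 0, 0]
    - [1, 0, 0, 0, 0]
    - [1, 0, 0, 0, 0]
    - [1, 0, 0, 0, 0]
    - [1, 0, 0, 0, 0]
    - [1, 0, 0, 0, 0]

```text
clock: 36.9
tool_pos: [0.6569, -0.1093, 0.0297]
tcp_rot: [-2.939, -1.049, 0.097]
wrist_force: [-1.7, -0.4, -1.1]
finger_gap: 0.339
```

Request:
servo_tool:
  motion:
    - [1, 0, 0, 0.7, 0]
    - [1, 0, 0, 0, 0]
    - [0.6, 0, 0, 0, 0]
    - [0.4, 0, 0, 0, 0]
    - [0.2, 0, 0, 0, 0]
    - [0, 0, 0, 0, 0]
    - [0, 0, 0, 0, 0]
    - [0, 0, 0, -10, 0]
    - [0, 0, 0, -20, 0]
    - [0, 0, 0, -25, 0]

```text
clock: 38.15
tool_pos: [0.6605, -0.1093, 0.0849]
tcp_rot: [-2.938, -1.049, 0.098]
wrist_force: [-0.1, -0.0, 0.3]
finger_gap: 1.005
```

```bash
cat > br.py <<'E'
from h import *
for n in("top","scene"):
    p,d=capture(n); W=cloud(n,d); np.save(f'W_{n}.npy',W); cv2.imwrite(f'pics/last_{n}.png',p[:,:,::-1])
plan(582,269,150,6.6)
A=np.load('W_top.npy').reshape(-1,3)*1000; B=np.load('W_scene.npy').reshape(-1,3)*1000
for k,P in(("top",A),("sc",B)):
    for z0,z1 in((13,19),(65,90)):
        t=P[(np.hypot(P[:,0]-582,P[:,1]-269)<60)&(P[:,2]>z0)&(P[:,2]<z1)]
        if len(t)>3: print(k,z0,len(t),t.mean(0),cv2.minAreaRect(t[:,:2].astype(np.float32)))
E
python3 br.py
```

```text
clk 38.25 pos [ 662.9 -109.7   87.9] xang 39.3 gap 0.999 F [ 0.6  0.2 -0.6] tips 0.008 j [-0.17  0.61  1.48 -0.02  1.11  0.72] tilt 3.336
  shift now-axes [ 174.3 -346.4  -58.7] dist 392
  yaw 32.7
  shift after yaw [ -36.9 -385.5  -62.1]
top 13 393 [577.22613811 259.96190466  16.04951245] ((588.197998046875, 275.5294189453125), (97.52891540527344, 83.42037963867188), 63.01465606689453)
top 65 89 [578.28182832 267.46518195  70.94188631] ((579.1436767578125, 268.1192626953125), (61.2675666809082, 13.573297500610352), 6.9856672286987305)
sc 13 217 [583.97908264 263.40231852  15.139351  ] ((579.08935546875, 266.556640625), (62.37165451049805, 46.96796798706055), 5.623023986816406)
sc 65 48 [581.97120115 266.82719727  68.84031339] ((579.259033203125, 267.4000244140625), (62.64491653442383, 13.659826278686523), 4.409946441650391)
```

View pics/last_scene.png

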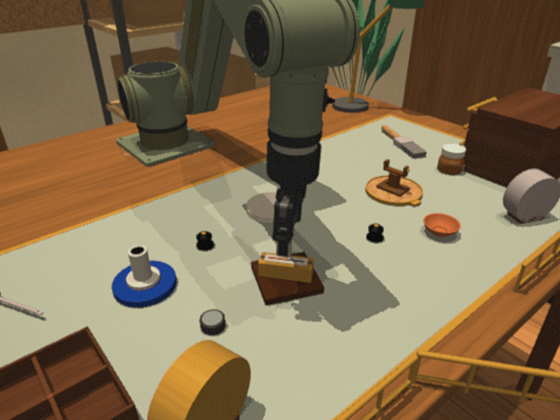

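The compass is on walnut, and the bracket in the lid measures (579,268) at about 6.5°. Lifting, yawing and moving to the lid.

Request:
servo_tool:
  motion:
    - [0, 0, 0, -15, 8]
    - [0, 0, 0, -15, 8]
    - [0, 0, 0, -15, 8]
    - [0, 0, 0, -15, 8.5]
    - [0, 0, -10, 0, 0]
    - [0, -2, -20, 0, 0]
    - [0, -2, -21, 0, 0]
    - [0, -2, -21, 0, 0]
    - [0, -2, -21, 0, 0]
    - [0, -2, -21, 0, 0]

```text
clock: 39.5
tool_pos: [0.6398, 0.0116, 0.1446]
tcp_rot: [-3.133, -0.167, 0.106]
wrist_force: [-0.7, -0.3, -0.6]
finger_gap: 1.0
```

```bash
python3 -c "
from h import *
plan(579.2,267.8,140,6.4)"
```

```text
clk 39.50 pos [639.8  11.6 144.6] xang 6.1 gap 1.000 F [-0.7 -0.3 -0.6] tips 0.008 j [ 0.    0.52  1.49 -0.    1.2   1.47] tilt 3.856
  shift now-axes [ -32.5 -261.1    8.4] dist 263
  yaw -0.3
  shift after yaw [ -31.7 -261.3    4.6]
```

Request:
servo_tool:
  motion:
    - [0, -2.5, -15, 0, 0]
    - [0, -2.5, -21, 0, 0]
    - [0, -2.5, -21, 0, 0]
    - [0, -2.5, -21, 0, 0]
    - [0, -2.5, -21, 0, 0]
    - [0, -2.5, -21, 0, 0]
    - [0, -2.5, -21, 0, 0]
    - [0, -2.5, -21, 0, 0]
    - [0, -2.5, -21, 0, 0]
    - [0, -2.5, -21, 0, 0]

```text
clock: 40.75
tool_pos: [0.5898, 0.2264, 0.1479]
tcp_rot: [-3.133, -0.168, 0.104]
wrist_force: [0.8, -0.1, 0.8]
finger_gap: 1.001
```

```bash
python3 -c "
from h import *
plan(579.2,267.8,110,6.4)"
```

```text
clk 40.75 pos [589.8 226.4 147.9] xang 6.2 gap 1.001 F [ 0.8 -0.1  0.8] tips 0.008 j [0.34 0.5  1.51 0.02 1.19 1.79] tilt 3.800
  shift now-axes [ -3.6 -42.1  38.5] dist 57
  yaw -0.2
  shift after yaw [ -6.  -42.4  37.9]
```

Request:
servo_tool:
  motion:
    - [0, -1.5, -15, 2, 0]
    - [0, -1, -12, 5, 0]
    - [0, -0.5, -8, 8, 0]
    - [0, 0, -2, 10, 0]
    - [0, 0, 0, 5, 0]
    - [0, 0, 0, 0, 0]
    - [0, 0, 0, 0, 0]
    - [0, 0, 0, 0, 0]
    - [0, 0, 0, 0, 0]
    - [0, 0, 0, 0, 0]

```text
clock: 42.0
tool_pos: [0.5806, 0.2647, 0.1161]
tcp_rot: [-3.134, -0.167, 0.104]
wrist_force: [-0.4, 0.5, -0.0]
finger_gap: 1.001
```

```bash
python3 -c "
from h import *
plan(579.2,267.8,34,6.4)"
```

```text
clk 42.00 pos [580.6 264.7 116.1] xang 6.1 gap 1.001 F [-0.4  0.5 -0. ] tips 0.008 j [0.4  0.54 1.53 0.03 1.13 1.85] tilt 3.803
  shift now-axes [ 4.4 -2.9 82. ] dist 82
  yaw -0.3
  shift after yaw [-1.  -3.2 82.1]
```

Request:
servo_tool:
  motion:
    - [0, 2, -1.5, 8, 0]
    - [0, 1.5, -1.4, 12, 0]
    - [0, 1, 0, 12, 0]
    - [0, 0, 0, 12, 0]
    - [0, 0, 0, 12, 0]
    - [0, 0, 0, 12, 0]
    - [0, 0, 0, 7, 0]
    - [0, 0, 0, 1, 0]
    - [0, 0, 0, 0, 0]
    - [0, 0, 0, 0, 0]

```text
clock: 43.25
tool_pos: [0.5792, 0.2681, 0.0338]
tcp_rot: [-3.135, -0.168, 0.106]
wrist_force: [-0.5, 0.4, 0.6]
finger_gap: 0.999
```

```bash
python3 -c "
from h import *
plan(579.2,267.8,34,6.4)
p,d=capture('scene');cv2.imwrite('pics/q_s.png',cv2.resize(p[90:230,340:480,::-1],(600,600)))"
```

```text
clk 43.25 pos [579.2 268.1  33.8] xang 6.1 gap 0.999 F [-0.5  0.4  0.6] tips 0.008 j [0.4  0.62 1.61 0.03 0.97 1.85] tilt 3.871
  shift now-axes [-0.1  0.3 -0.2] dist 0
  yaw -0.3
  shift after yaw [-0.1  0.3 -0.2]
```

View pics/q_s.png

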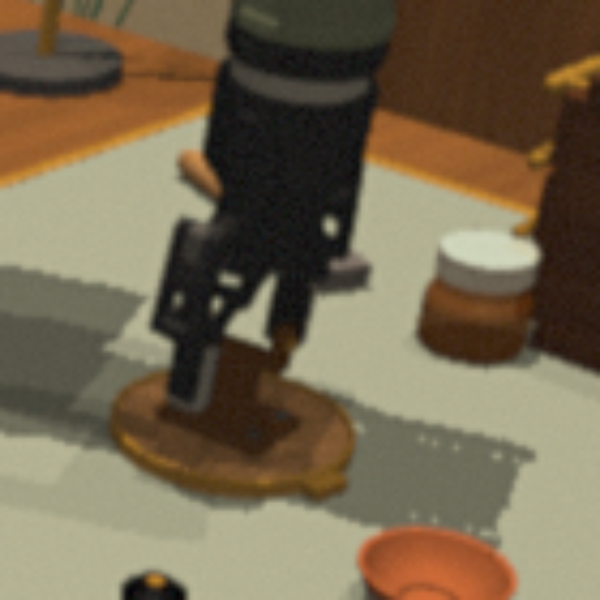

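Aligned. Closing and lifting.

Request:
servo_tool:
  motion:
    - [0.4, 0, 0, 0, 0]
    - [0.7, 0, 0, 0, 0]
    - [1, 0, 0, 0, 0]
    - [1, 0, 0, 0, 0]
    - [1, 0, 0, 0, 0]
    - [1, 0, 0, 0, 0]
    - [1, 0, 0, 0, 0]
    - [1, 0, 0, -5, 0]
    - [1, 0, 0, -12, 0]
    - [1, 0, 0, -15, 0]

```text
clock: 44.55
tool_pos: [0.5804, 0.2676, 0.066]
tcp_rot: [3.135, 0.168, -0.111]
wrist_force: [-0.0, -0.9, -3.7]
finger_gap: 0.217
```

```bash
python3 -c "
from h import *
plan(463.2,10.4,100)
p,d=capture('scene');cv2.imwrite('pics/r_s.png',cv2.resize(p[90:230,340:480,::-1],(600,600)))"
```

```text
clk 44.55 pos [580.4 267.6  66. ] xang 6.1 gap 0.217 F [-0.  -0.9 -3.7] tips 0.008 j [0.4  0.59 1.58 0.03 1.04 1.85] tilt 4.058
  shift now-axes [-146.1  243.2  -24.5] dist 285
```

View pics/r_s.png

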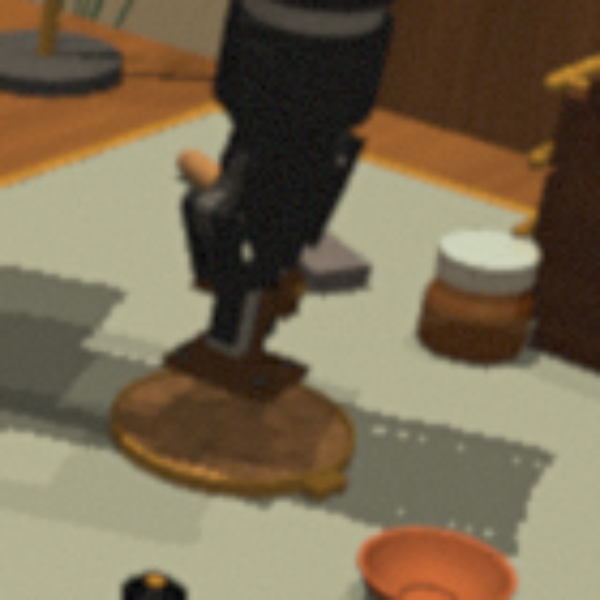

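Request:
servo_tool:
  motion:
    - [1, 0, 0, -18, 0]
    - [1, -4, 6, -18, 0]
    - [1, -8, 13, -5, 0]
    - [1, -10.5, 17.5, -2, 0]
    - [1, -10.5, 17.5, -2, 0]
    - [1, -10.5, 17.5, -2, 0]
    - [1, -10.5, 17.5, -2, 0]
    - [1, -10.5, 17.5, -2, 0]
    - [1, -10.5, 17.5, -2, 0]
    - [1, -10.5, 17.5, -2, 0]

```text
clock: 45.85
tool_pos: [0.5098, 0.1072, 0.1318]
tcp_rot: [3.135, 0.168, -0.107]
wrist_force: [0.3, 0.1, -2.1]
finger_gap: 0.221
```

```bash
python3 -c "
from h import *
plan(463.2,10.4,100)"
```

```text
clk 45.85 pos [509.8 107.2 131.8] xang 6.1 gap 0.221 F [ 0.3  0.1 -2.1] tips 0.008 j [0.18 0.36 1.8  0.01 1.05 1.64] tilt 3.893
  shift now-axes [-54.3  91.4  35.2] dist 112
```

Request:
servo_tool:
  motion:
    - [1, -10.5, 17.5, 2, 0]
    - [1, -10.5, 17.5, 2, 0]
    - [1, -10.5, 17.5, 2, 0]
    - [1, -10, 16, 2, 0]
    - [1, -6, 10, 5, 0]
    - [1, -1, 3, 8, 0]
    - [1, 0, 0, 8, 0]
    - [1, 0, 0, 0, 0]
    - [1, 0, 0, 0, 0]
    - [1, 0, 0, 0, 0]

```text
clock: 47.1
tool_pos: [0.4658, 0.0149, 0.1039]
tcp_rot: [-3.135, -0.166, 0.105]
wrist_force: [-0.4, -1.1, -3.6]
finger_gap: 0.222
```

```bash
python3 -c "
from h import *
plan(463.2,10.4,42)"
```

```text
clk 47.10 pos [465.8  14.9 103.9] xang 6.1 gap 0.222 F [-0.4 -1.1 -3.6] tips 0.008 j [ 0.01  0.32  1.96 -0.    0.93  1.48] tilt 3.831
  shift now-axes [ 1.   4.4 61.9] dist 62
```

Request:
servo_tool:
  motion:
    - [1, 0.5, 2.5, 5, 0]
    - [1, 0.5, 2, 12, 0]
    - [1, 0, 0, 12, 0]
    - [1, 0, 0, 12, 0]
    - [1, 0, 0, 8, 0]
    - [1, 0, 0, 4, 0]
    - [1, 0, 0, 1, 0]
    - [1, 0, 0, 0, 0]
    - [1, 0, 0, 0, 0]
    - [1, 0, 0, 0, 0]

```text
clock: 48.35
tool_pos: [0.4642, 0.0103, 0.0464]
tcp_rot: [-3.135, -0.167, 0.103]
wrist_force: [-0.6, -0.1, -3.2]
finger_gap: 0.225
```

```bash
python3 -c "
from h import *
plan(463.2,10.4,41)
p,d=capture('scene');cv2.imwrite('pics/s_s.png',cv2.resize(p[100:240,210:350,::-1],(600,600)))"
```

```text
clk 48.35 pos [464.2  10.3  46.4] xang 6.1 gap 0.225 F [-0.6 -0.1 -3.2] tips 0.008 j [-0.    0.4   2.03 -0.    0.79  1.47] tilt 3.766
  shift now-axes [-0.7 -0.2  5.4] dist 5
```

View pics/s_s.png

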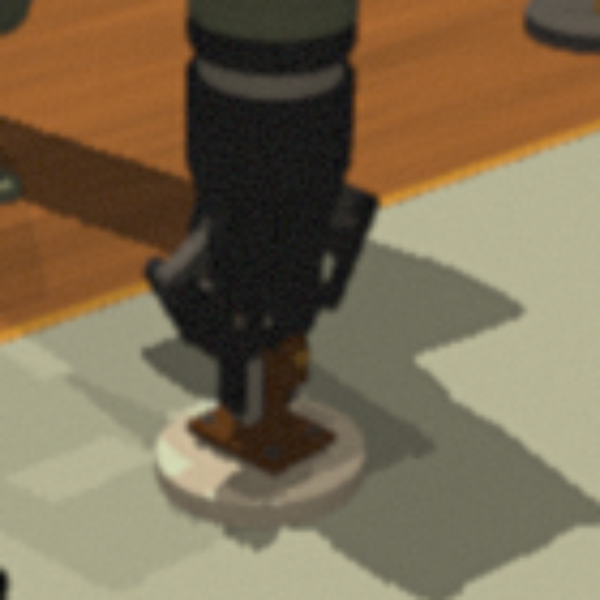

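Request:
servo_tool:
  motion:
    - [1, -0.5, 0, 2, 0]
    - [1, 0, 0, 1.5, 0]
    - [1, 0, 0, 1, 0]
    - [1, 0, 0, 0.7, 0]
    - [1, 0, 0, 0, 0]
    - [1, 0, 0, 0, 0]
    - [1, 0, 0, 0, 0]
    - [1, 0, 0, 0, 0]
    - [1, 0, 0, 0, 0]
    - [1, 0, 0, 0, 0]

```text
clock: 49.65
tool_pos: [0.4637, 0.0102, 0.0418]
tcp_rot: [-3.135, -0.167, 0.102]
wrist_force: [-0.3, 0.0, -1.2]
finger_gap: 0.22
```

Request:
servo_tool:
  motion:
    - [1, 0, 0, 0.7, 0]
    - [1, 0, 0, 0, 0]
    - [0.7, 0, 0, 0, 0]
    - [0.4, 0, 0, 0, 0]
    - [0.2, 0, 0, 0, 0]
    - [0, 0, 0, 0, 0]
    - [0, 0, 0, 0, 0]
    - [0, 0, 0, -10, 0]
    - [0, 0, 0, -20, 0]
    - [0, 0, 0, -25, 0]

```text
clock: 50.9
tool_pos: [0.4669, 0.0104, 0.0979]
tcp_rot: [-3.135, -0.167, 0.105]
wrist_force: [0.3, -0.1, -0.0]
finger_gap: 1.003
```

Request:
servo_tool:
  motion:
    - [0, 0, 0, -25, 0]
    - [0, 0, 0, -25, 0]
    - [0, 0, -15, -10, 0]
    - [0, -10, -30, 0, 0]
    - [0, -10, -30, 0, 0]
    - [0, -10, -30, 0, 0]
    - [0, -10, -30, 0, 0]
    - [0, 0, -30, 0, 0]
    - [0, 0, 0, 0, 0]
    - [0, 0, 0, 0, 0]

```text
clock: 52.15
tool_pos: [0.4096, 0.1793, 0.1658]
tcp_rot: [-3.134, -0.169, 0.102]
wrist_force: [0.1, -0.9, -0.6]
finger_gap: 1.001
```

```bash
cat > chk.py <<'E'
from h import *
np.set_printoptions(precision=1,suppress=True)
for n in("top","scene"):
    p,d=capture(n); W=cloud(n,d); np.save(f'W_{n}.npy',W); cv2.imwrite(f'pics/fin_{n}.png',p[:,:,::-1])
plan(463,10,100)
A=np.load('W_top.npy').reshape(-1,3)*1000; B=np.load('W_scene.npy').reshape(-1,3)*1000
def sl(P,c,r,z0,z1): return P[(np.hypot(P[:,0]-c[0],P[:,1]-c[1])<r)&(P[:,2]>z0)&(P[:,2]<z1)]
for k,P in(("top",A),("sc",B)):
    f=lambda t:cv2.minAreaRect(t[:,:2].astype(np.float32)) if len(t)>5 else len(t)
    g=lambda t:cv2.minEnclosingCircle(t[:,:2].astype(np.float32)) if len(t)>5 else len(t)
    t=sl(P,(656,-109),70,40,50); print(k,"compass top",f(t),np.percentile(t[:,2],[5,95]))
    for z in((20,26),(72,90)): print(k,"bracket",z,f(sl(P,(463,10.4),60,*z)))
    for z in((20,26),(68,85)): print(k,"thermo",z,g(sl(P,(517,-299.4),45,*z)))
    for c in((483,-162),(672,96)): print(k,"knob",g(sl(P,c,30,6,40)))
E
python3 chk.py
```

```text
clk 52.25 pos [410.  178.8 165.9] xang 6.1 gap 1.000 F [-0.1  0.4  0.6] tips 0.008 j [0.4 0.2 1.9 0.  1.1 1.8] tilt 3.691
  shift now-axes [ 39.  173.8  62.6] dist 189
top compass top ((656.2892456054688, -109.61788177490234), (88.16940307617188, 30.5069637298584), 39.32473373413086) [43.  48.1]
top bracket (20, 26) ((462.9277038574219, 10.32927131652832), (61.88190460205078, 44.02836608886719), 6.416913986206055)
top bracket (72, 90) ((463.00494384765625, 9.832450866699219), (61.70336151123047, 13.780211448669434), 7.410282135009766)
top thermo (20, 26) ((516.2923583984375, -298.7918395996094), 27.046646118164062)
top thermo (68, 85) ((516.7318115234375, -299.2103576660156), 15.447511672973633)
top knob ((483.62847900390625, -163.27645874023438), 16.62147331237793)
top knob ((675.6906127929688, 95.05753326416016), 22.30001449584961)
sc compass top ((657.4292602539062, -110.35066223144531), (88.04679870605469, 33.13298034667969), 37.75593948364258) [41.5 46. ]
sc bracket (20, 26) ((464.7537841796875, 9.262657165527344), (64.0181655883789, 46.13908386230469), 5.433598041534424)
sc bracket (72, 90) ((466.19488525390625, 9.317652702331543), (56.520240783691406, 13.63852596282959), 5.897723197937012)
sc thermo (20, 26) ((517.96728515625, -300.1140441894531), 27.327789306640625)
sc thermo (68, 85) ((517.1825561523438, -300.4686279296875), 17.1395206451416)
sc knob ((486.06329345703125, -165.22323608398438), 14.784684181213379)
sc knob ((672.19921875, 98.12830352783203), 16.274160385131836)
```

View pics/fin_scene.png

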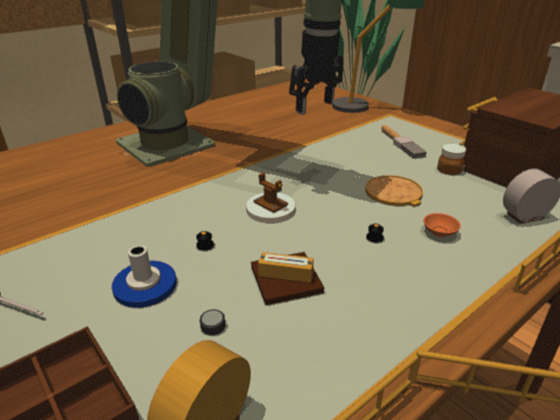

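View pics/fin_top.png

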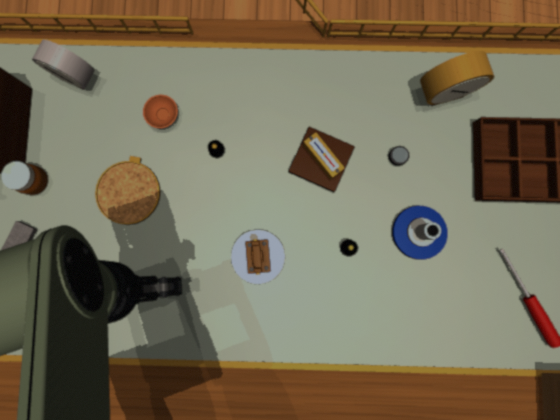

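All three pieces are centred and upright: bracket at (271,195), compass at (286,268) and thermometer at (140,268) px in the scene view. The knobs are unmoved at (216,149) and (348,247) px in the top view, and the gripper is clear.

```bash
python3 -c "
from cell import *
print(finish_job())"
```

```text
the job is handed in; nothing more can be done
None
```

The job is handed in at about 52 s of the 106 s allowed, with all three pieces on their own plinths. I set the bronze bracket down in the cork lid and released it there. Then the thermometer went to blue, the compass to walnut, and the bracket from the lid to white.

**Last checks:**
- **Positions:** each piece is within about 1 to 2 mm of its plinth's centre, as measured by both cameras. In the lid the bracket stood about 3 mm from the centre.
- **Upright and released:** the pieces look upright in both pictures, and the gripper was open and well clear of everything.
- **Knobs:** both are at the same pixels as at the start. One depth fit for the second knob was a few mm off in the top view, but the scene camera and the picture agree that it did not move.

**Disagreements:**
- The two cameras differ by about 1.5 mm.
- The tool picked up a tilt of about 3.8° during the fast moves. I slowed down after that. It did not affect how the pieces stand, because each settled flat when released.

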